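# Nudge a flange plate home on its locating pins

### The job

The dark flange plate was put down carelessly and is riding on top of the fixture's two gold locating pins: nudge it sideways with the fingertips until both of its holes drop over the pins and it lies flat on the deck, without ever picking it up. Then press the green part-loaded button fully down and let it spring back. Leave the red emergency stop and everything else on the bench alone.

Things in the scene. Friction and masses are not known exactly. Their poses are not given: they have to be found in the camera images.
- nest: the fixture, fixed to the bench: bright flat aluminium deck on a dark steel flange. Origin at bench height midway between the two pins; x away from the robot's side, y along the line of the pins, z up. Deck top at z = 32 mm, from x = -115 to +95 and y = -125 to +125 mm; the flange (10 mm high) reaches x = -130 to +120, |y| = 145 mm. A steel disc with a dark middle marks the origin on the deck
- sensor (a point): bracket of the proximity sensor at the fixture's far edge, part of the fixture (nest x = +88 to +125 mm, |y| < 20 mm, up to 44 mm above the bench); this point is at nest x = +108 mm at the bracket's top
- pin_round (a point): foot of the gold pin for the round hole, on its axis at deck height (nest x = 0, y = -65 mm). Both pins: 10 mm diameter, 8 mm tall, straight for 3 mm, then tapered to a blunt tip about 3 mm across. Fine red marks at the deck's edges point at the pin centres
- pin_slot (a point): foot of the gold pin for the slotted hole, on its axis at deck height (nest x = 0, y = +65 mm), same size
- plate: loose dark blue-grey steel flange plate, 110 mm (its x) x 170 mm (y) x 6 mm, 0.6 to 0.8 kg, with a 65 mm bore in the middle and round it a collar 76 mm across, 11 mm high above the plate. Origin at the middle of its underside, z up. Home: axes parallel to nest's, origin over nest's origin at deck height; the pin tips then show 2 mm above its top. It slides at about 1 to 6 N
- near_edge (a point): middle of the plate's near long edge, at the underside (plate x = -55 mm). At the start the plate is 24 to 40 mm short of home (towards nest -x), up to 15 mm off along the pins and up to 0.15 rad askew: its near edge lies on the deck and its far part on the pin tips, so it is tilted about 0.09 rad
- hole_round (a point): centre of the plate's round hole (13 mm diameter, bare steel ring round it) at its underside, plate y = -65 mm; belongs on pin_round
- hole_slot (a point): centre of the plate's slotted hole (13 mm across in plate x, 17 mm along plate y, bare steel border) at its underside, plate y = +65 mm; belongs on pin_slot
- loaded (a joint): travel of the green part-loaded button, m: 0 released, 0.006 fully down; it is sprung and returns by itself, fully down takes 5 N
- loaded_top (a point): centre of the top face of the green button (32 mm across, 73 mm above the bench), on the yellow operator's box; it is pressed straight down
- estop (a joint): travel of the red emergency-stop button, m: 0 released; it must not be pressed
- estop_top (a point): centre of the top face of the red emergency stop (40 mm across, 73 mm above the bench), 70 mm from the green button on the same box
- opbox: the yellow operator's box, fixed to the bench, 150 mm (x) x 80 mm (y) x 55 mm tall, on one side of the fixture; green button at its x = -34 mm, red at x = +36 mm; origin at the centre of its underside
- tray: a bystander: fixed blue tray of bushings, 158 x 93 x 50 mm, on the other side of the fixture; origin at the centre of its underside
- bushing_a: a bystander: loose steel bushing, ring 33 mm outside, 21 mm inside, 26 mm tall, standing on the bench; origin at the centre of its underside
- bushing_b: a bystander: second loose steel bushing, same size, standing on the bench; origin at the centre of its underside
- gauge: a bystander: plug gauge standing on end on the bench, 107 mm tall, blue grip 26 mm thick with steel ends; origin at the centre of its underside
- paste: a bystander: jar of assembly paste, 64 mm across, 75 mm tall, orange cap, standing on the bench; origin at the centre of its underside
- wrench: a bystander: steel wrench 170 mm long lying flat on the bench near the robot; origin at mid-length on its underside
- driver: a bystander: red-handled screwdriver 190 mm long lying on the bench near the robot; origin at mid-length on its underside
- scanner: a bystander: black hand-held barcode scanner with a pistol grip, lying on its side, about 120 x 155 x 50 mm; origin on its underside

How it is judged (in metres and radians):
On the way, in this order (a step that is already met when the one before it is completed fails the run):
1. both holes of the plate are over their pins and the plate lies flat on the deck (horizontal distance between hole_round and pin_round below 0.003 m and horizontal distance between hole_slot and pin_slot below 0.005 m and z of each of hole_round, hole_slot in the frame of nest below 0.034 m and angle between plate's own z axis and vertical below 0.03 rad), for 0.3 s.
2. the green part-loaded button is pressed down with the plate home (all of step 1 and value of joint loaded above 0.0045 m).
At the end, for the whole second after the job is handed in: Plate home and at rest: round hole within 3 mm and slot within 5 mm of their pins, both within 2 mm of deck height, tilt under 0.03 rad; the green button was then pressed at least 4.5 mm and is released; the red stop is not pressed and no bystander has moved 20 mm or tipped (all of step 1 and linear speed of plate below 0.01 m/s and value of joint each of loaded, estop below 0.0015 m and distance of each of bushing_a, bushing_b, gauge, paste, wrench, driver, scanner from where it was at the start of the episode below 0.02 m and angle between each of bushing_a, bushing_b, gauge, paste's own z axis and vertical below 0.3 rad); the robot touches nothing.
It fails at once if the plate is picked up: raised 16 mm over the deck, or carried clear of the fixture (z of plate in the frame of nest above 0.048 m or (z of plate in the frame of nest above 0.042 m and contact force between plate and nest below 0.3 N)).
It fails at once if the green button is pressed while the plate is not home (value of joint loaded above 0.003 m and not (horizontal distance between hole_round and pin_round below 0.003 m and horizontal distance between hole_slot and pin_slot below 0.005 m and z of each of hole_round, hole_slot in the frame of nest below 0.034 m and angle between plate's own z axis and vertical below 0.03 rad)).
It fails at once if the red emergency stop is pressed (value of joint estop above 0.002 m).
It fails at once if a bystander is moved or knocked over (distance of any of bushing_a, bushing_b, gauge, paste, wrench, driver, scanner from where it was at the start of the episode above 0.02 m or angle between any of bushing_a, bushing_b, gauge, paste's own z axis and vertical above 0.3 rad).
It also fails if it takes over 67 s, if anything falls off the work surface, if the arm or the gripper's body presses on something with over 40 N, if the wrist force passes 120 N, or if a joint passes its speed limit or range.

### The arm

A 7-joint arm with a two-finger parallel gripper is mounted at the origin on the work surface. World frame = base frame: x ahead of the robot, y to its left, z up, the work surface at z = 0. Lengths are in mm, angles in rad, forces in N, time in s.
With the tool pointing down it reaches from about 400 to 850 mm from the base axis. Payload 4.4 kg.
Tool frame: the origin (TCP) lies at the very end of the fingers, on their centre line; the grasp point (between the pads) lies behind it (grip_depth is the z of the grasp point in the tool frame, in mm); z points along the fingers, y is the direction in which the jaws open and shut (so a half turn about z gives the same grasp; the last joint's range is limited). The gripper opens to 94 mm and grips with 3 to 60 N. Pads are 16 mm wide; open, the fingers measure 119 mm over their backs; the gripper's body (75 mm by 177 mm) begins 78 mm behind the grasp point.
Start: joints at [-1.364, 0.628, 0.038, 1.517, -0.027, 0.996, -0.02], TCP at [175.103, 625.985, 205.478] pointing down, gripper open.
Joint ranges: [-3.06, 3.06], [-0.37, 2.12], [-1.25, 1.32], [0.18, 2.47], [-1.1, 4.24], [0.23, 1.98], [-2.94, 2.94]. Speed limits (rad/s): [2.57, 2.57, 3.14, 3.14, 3.14, 3.14, 3.14].

### API

Orientations are given as a rotation vector (axis times angle).
In Python, from station import * gives the robot as it stands.
- The arm moves only by the tool step_arm, never from a script. Its argument "motion" is a list of rows, each a list of 5 numbers: the finger opening in cm, from 0 to 9.4, then the shift along the tool's x, y, z in cm, then the turn about the tool's z in degrees. A call has 1 to 12 rows; each row shifts and turns the pose as measured when the row begins, along the tool's axes as they then stand; what a row does not reach is not made up. A row lasts 1/10 s, in which the tool goes at most 50 mm and 8.59 degrees, less where a joint would pass 70% of its speed; a pose out of reach is approached as far as the arm can. A call with a gripper value outside its range is refused whole. The fingers move at their own pace and stop on an object; "squeeze" is the grip in N (left out, the last holds). Time passes only in rows, so rows that do not move let the fingers close. It gives the time, the measured TCP pose, the force and the opening at its end, in the units of the state.
- sense(): the state, without advancing time (a new reading comes with each control period).
- get_image(name): name is "side" or "top"; returns a dict with "color" (400x640x3 uint8, blue, green, red), "K" (3x3 intrinsics, pixels), "position" and "attitude" of the camera in the world. Camera axes: x right, y up, looking along -z (the intrinsics and any distortion apply to the point x, -y, -z); pixel columns grow to the right and rows downward; lengths in mm; the calibration is good to about 2 mm. A picture is of the moment at which its call begins. There is no depth.
- job_done(): hands the job in, once; it reports no verdict.
The state is a dict: "time": time; "joints": joint angles; "qd": joint speeds; "joint_efforts": joint torques, N m; "eef_pos": TCP position; "tool_rot": TCP orientation; "contact_force": force on the tool from outside, world axes, zero at the start; "moment": the same for the moment, N m; "grip_width": finger opening in mm.
Only numpy, scipy, OpenCV 4.12 (cv2) and the standard library are available. Lean on these libraries where they do the work, as an engineer would, in place of code of your own. Each camera call takes 0.05 s, during which the arm holds its last target.

## Working session

There is one attempt and no reset: what is moved stays moved. The work goes in short steps, Python scripts to look and compute and a tool call to move; the robot and the scene stay as the last step left them, time stands still between calls to the robot, and variables do not carry over. Pictures are saved under pics/ and viewed, and the job is handed in when it is done.

Besides the shell and the picture viewer there is one more tool, called after "Call:" as name(argument=value, ...) on one line, values as JSON. step_arm: Moves the arm, as the interface text tells. Its arguments: {"type":"object","properties":{"motion":{"type":"array"},"squeeze":{"type":"number"}},"required":["motion"]}

```bash
mkdir -p pics; ls; python3 - <<'E'
from station import *
import cv2
s=sense()
for k in s: print(k,s[k])
for n in ("side","top"):
    im=get_image(n); cv2.imwrite(f"pics/{n}0.png",im["color"]); print(n,{k:im[k] for k in im if k!="color"})
    import pickle; pickle.dump(im,open(f"pics/{n}0.pkl","wb"))
E
```

```text
pics
time 0.0
joints [-1.36380896  0.62931047  0.03841804  1.51833294 -0.02701475  0.99627948
 -0.02000042]
qd [ 5.64713066e-04 -6.24214701e-04  3.06858785e-04 -5.82767096e-05
  9.69615218e-04  5.39949158e-05  6.62675724e-04]
joint_efforts [ 1.80256702e-04 -5.49724710e+01  1.14310674e+00 -1.86641783e+01
 -5.23019617e-02  2.33564107e-02  1.45905974e-04]
eef_pos [174.90082708 625.35955105 204.58799332]
tool_rot [-4.27113467e-01 -3.11216791e+00  2.82061607e-03]
contact_force [ 0.97943565 -0.75934145  0.03011602]
moment [-0.02916834 -0.05894193 -0.02108271]
grip_width 94.16288725404885
side {'K': array([[415.92170092,   0.        , 322.67006113],
       [  0.        , 415.92170092, 209.2853376 ],
       [  0.        ,   0.        ,   1.        ]]), 'position': array([ 490.26614852, -676.22515799,  805.97950709]), 'attitude': array([ 0.81904405, -0.0510549 , -0.11241886])}
top {'K': array([[399.06875085,   0.        , 315.00295618],
       [  0.        , 399.06875085, 203.26513845],
       [  0.        ,   0.        ,   1.        ]]), 'position': array([ 411.5656781 ,   78.68253446, 1167.8566836 ]), 'attitude': array([ 0.11554752, -0.12491109, -1.57799602])}
```

View pics/side0.png

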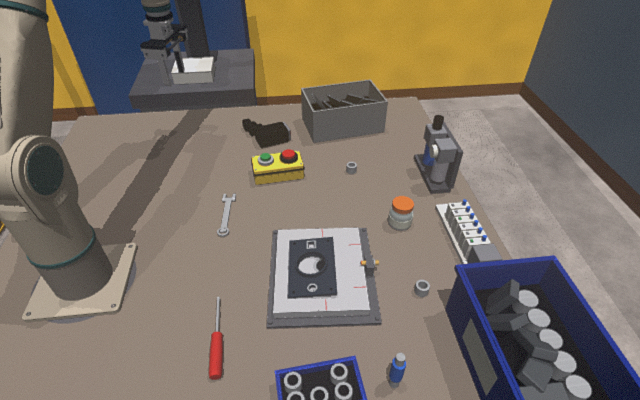

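View pics/top0.png

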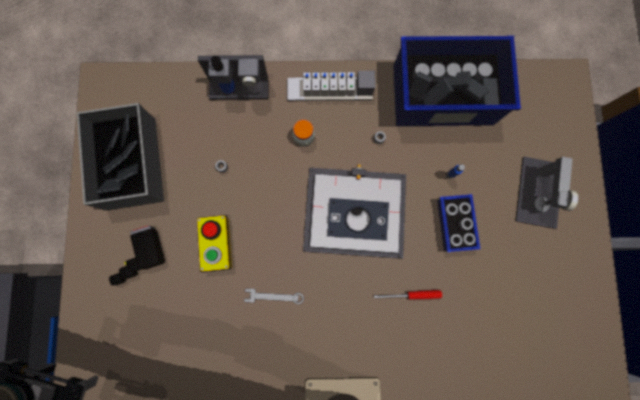

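```bash
cat > h.py <<'E'
import numpy as np, cv2, pickle
from scipy.spatial.transform import Rotation as R
def ray(im,u,v,z):
    K=im["K"]; d=np.array([(u-K[0,2])/K[0,0],-(v-K[1,2])/K[1,1],-1.0])
    d=R.from_rotvec(im["attitude"]).apply(d); p=np.array(im["position"])
    return p+d*(z-p[2])/d[2]
def proj(im,P):
    c=R.from_rotvec(im["attitude"]).inv().apply(np.asarray(P,float)-im["position"]); K=im["K"]
    return np.array([K[0,0]*c[...,0]/-c[...,2]+K[0,2], K[1,1]*-c[...,1]/-c[...,2]+K[1,2]]).T
def load(n): return pickle.load(open(f"pics/{n}.pkl","rb"))
def crop(im,x0,y0,x1,y1,s,name):
    cv2.imwrite("pics/"+name,cv2.resize(im["color"][y0:y1,x0:x1],None,fx=s,fy=s,interpolation=cv2.INTER_CUBIC))
E
python3 - <<'E'
from h import *
t=load("top0"); s=load("side0")
crop(t,295,160,415,265,6,"t_c.png"); crop(s,260,220,390,330,6,"s_c.png")
E
```

```text
(no output)
```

View pics/t_c.png

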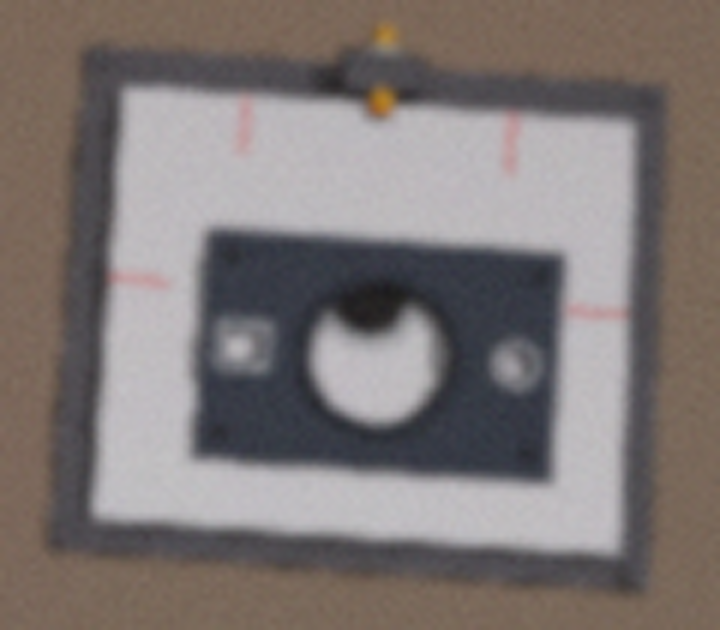

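View pics/s_c.png

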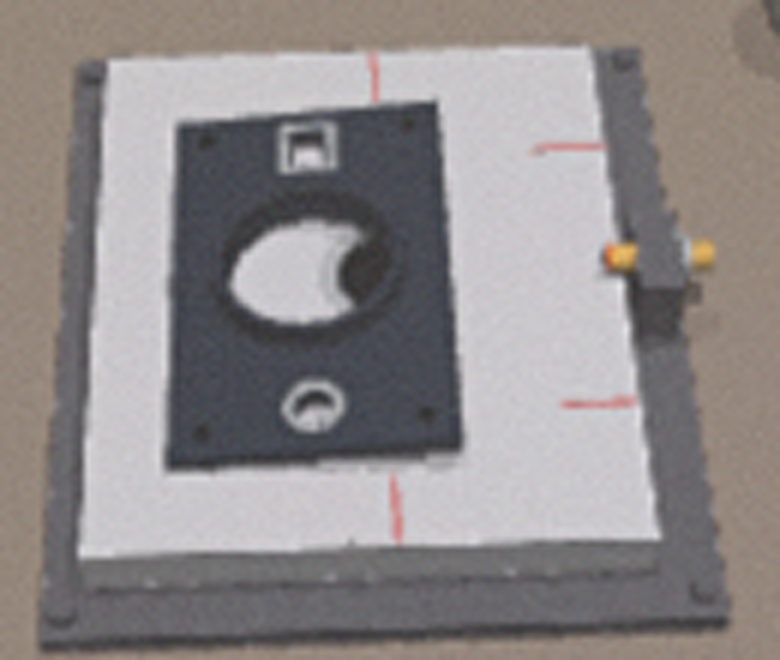

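```bash
cat >> h.py <<'E'
def edgefit(P,ang):
    """P Nx2 boundary points of a rectangle, fit lines per side near bbox in rotated frame; return corners"""
    (c,wh,a)=cv2.minAreaRect(P.astype(np.float32)); box=cv2.boxPoints((c,wh,a))
    L=[]
    for i in range(4):
        a0,b0=box[i],box[(i+1)%4]; t=(b0-a0)/np.linalg.norm(b0-a0); n=np.array([-t[1],t[0]])
        d=(P-a0)@n; s=(P-a0)@t; l=np.linalg.norm(b0-a0)
        m=(abs(d)<ang)&(s>.1*l)&(s<.9*l)
        vx,vy,x0,y0=cv2.fitLine(P[m].astype(np.float32),cv2.DIST_HUBER,0,.01,.01).ravel()
        L.append(np.cross([x0,y0,1],[x0+vx,y0+vy,1]))
    C=[]
    for i in range(4):
        p=np.cross(L[i-1],L[i]); C.append(p[:2]/p[2])
    return np.array(C)
E
python3 - <<'E'
from h import *
from scipy import ndimage as nd
def contour_sub(mask):
    cs,_=cv2.findContours(mask,cv2.RETR_EXTERNAL,cv2.CHAIN_APPROX_NONE)
    return max(cs,key=cv2.contourArea)
S=4
for n,(x0,y0,x1,y1) in (("top0",(295,160,415,265)),("side0",(260,220,390,330))):
    im=load(n); c=im["color"][y0:y1,x0:x1]
    big=cv2.resize(c,None,fx=S,fy=S,interpolation=cv2.INTER_CUBIC)
    f=cv2.GaussianBlur(big,(0,0),2).astype(int)
    br=(f.min(2)>(145))
    red=(f[...,2]-f[...,1]>25)&(f[...,2]>150)&(f[...,1]>90)&(f[...,2]-f[...,1]<140)&(abs(f[...,0]-f[...,1])<40)
    m=((br|red)*255).astype(np.uint8)
    m=cv2.morphologyEx(m,cv2.MORPH_OPEN,np.ones((9,9),np.uint8))
    k=contour_sub(m)[:,0,:]
    hull=k
    uv=(k+.5)/S-.5+[x0,y0]
    P=np.array([ray(im,u,v,32.)[:2] for u,v in uv])
    C=edgefit(P,5)
    print(n,"deck corners\n",C.round(1),"sides",np.linalg.norm(C-np.roll(C,-1,0),axis=1).round(1))
    # plate
    dk=((f[...,0]-f[...,2]>10)&(f.max(2)<110)).astype(np.uint8)*255
    dk=cv2.morphologyEx(dk,cv2.MORPH_OPEN,np.ones((7,7),np.uint8))
    k=contour_sub(dk)[:,0,:]
    uv=(k+.5)/S-.5+[x0,y0]
    C=edgefit(uv,2.)
    print("plate px corners",C.round(1).tolist())
    lab,nn=nd.label(red)
    for i in range(1,nn+1):
        yy,xx=np.nonzero(lab==i)
        if len(xx)<60: continue
        p=(np.array([[xx.min(),yy.min()],[xx.max(),yy.max()],[xx.mean(),yy.mean()]])+.5)/S-.5+[x0,y0]
        print("red",len(xx),[ray(im,*q,32.)[:2].round(1).tolist() for q in p])
    big2=big.copy(); cv2.imwrite(f"pics/{n}_dk.png",np.hstack([m,dk]))
    g=im["color"].astype(int); 
    for nm,mk in (("green",(g[...,1]-g[...,2]>50)&(g[...,1]-g[...,0]>20)),("redbtn",(g[...,2]-g[...,1]>110)&(g[...,2]-g[...,0]>110)),("orange",(g[...,2]-g[...,0]>130)&(g[...,1]-g[...,0]>40)&(g[...,2]-g[...,1]>60))):
        lab,nn=nd.label(mk)
        for i in range(1,nn+1):
            yy,xx=np.nonzero(lab==i)
            if len(xx)>25: print(nm,len(xx),xx.mean().round(1),yy.mean().round(1),ray(im,xx.mean(),yy.mean(),73.).round(1))
E
```

```text
top0 deck corners
 [[ 445.5 -160.9]
 [ 651.4 -176.8]
 [ 671.8   68.3]
 [ 465.7   85.1]] sides [206.4 245.9 206.7 246.8]
plate px corners [[328.2, 234.4], [330.7, 198.9], [387.1, 202.9], [385.1, 238.8]]
red 156 [[664.4, 13.7], [643.6, 9.0], [653.8, 11.1]]
red 210 [[656.5, -115.7], [631.2, -120.6], [644.5, -117.6]]
red 180 [[581.2, 75.7], [575.1, 52.0], [578.1, 63.5]]
red 136 [[563.0, -144.0], [557.7, -166.8], [560.0, -153.6]]
green 88 211.2 254.7 [441.7 354.9  73. ]
redbtn 152 209.5 229.1 [511.5 361.7  73. ]
redbtn 208 425.1 294.4 [ 329.7 -221.8   73. ]
orange 264 302.9 128.6 [796.4 103.4  73. ]
side0 deck corners
 [[ 445.5 -163.2]
 [ 653.8 -179.8]
 [ 674.5   70.8]
 [ 465.5   87.2]] sides [209.  251.4 209.6 251.2]
plate px corners [[299.4, 292.7], [304.3, 291.4], [307.6, 293.5], [298.7, 294.8]]
red 196 [[577.8, 75.7], [579.6, 47.6], [578.8, 62.0]]
red 220 [[642.1, 16.0], [668.0, 7.8], [655.3, 11.8]]
red 65 [[659.5, -41.0], [662.5, -53.9], [660.3, -46.4]]
red 316 [[629.6, -113.4], [656.2, -122.9], [643.7, -118.8]]
red 336 [[560.0, -142.1], [561.9, -170.9], [560.8, -157.1]]
green 45 264.9 155.7 [442.  357.9  73. ]
redbtn 71 288.0 152.9 [511.6 364.   73. ]
redbtn 371 214.8 353.9 [ 336.5 -268.2   73. ]
orange 225 402.7 202.7 [797.8 104.   73. ]
```

```bash
python3 - <<'E'
from h import *
t=load("top0"); s=load("side0")
crop(t,190,205,240,280,8,"t_b.png"); crop(s,245,140,310,190,10,"s_b.png")
E
```

```text
(no output)
```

View pics/t_b.png

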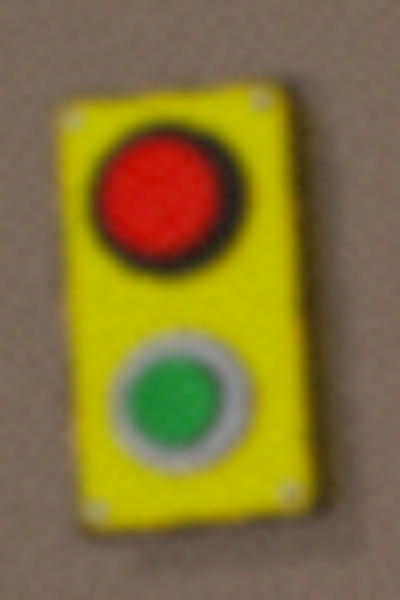

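View pics/s_b.png

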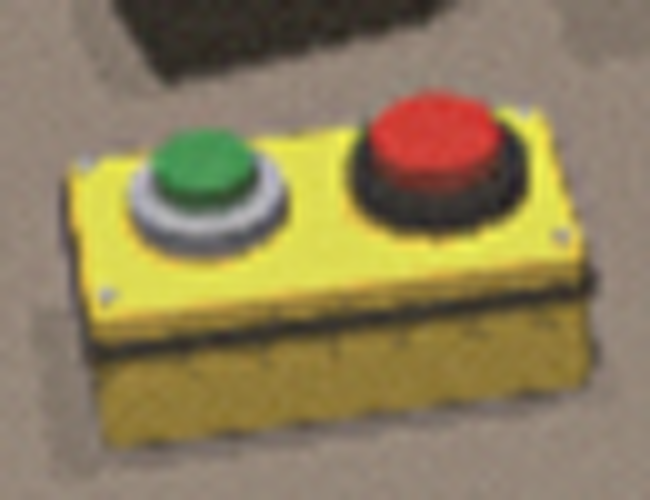

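View pics/top0_dk.png

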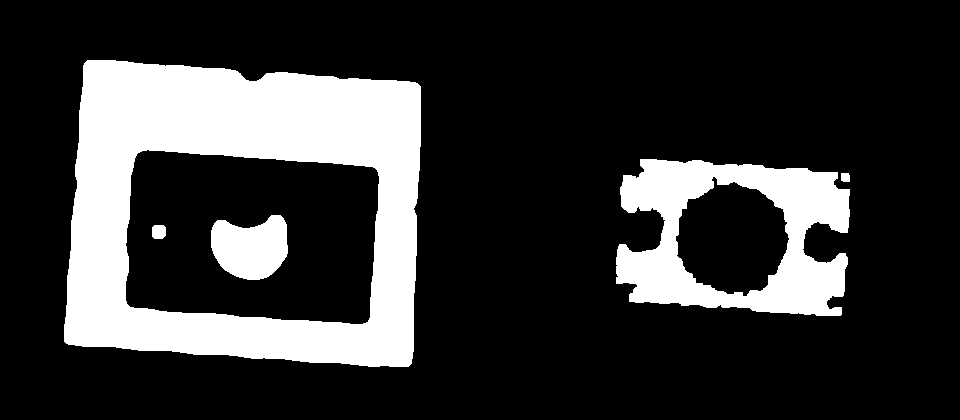

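View pics/side0_dk.png

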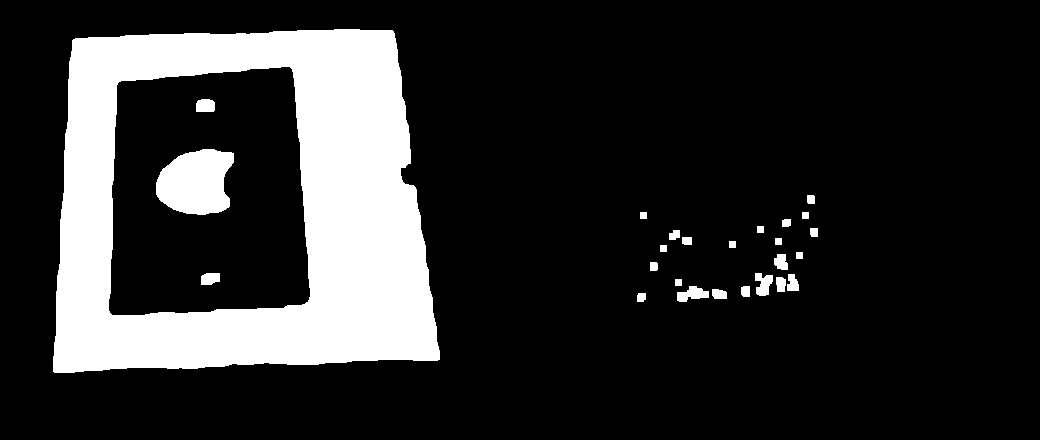

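```bash
cat >> h.py <<'E'
N0=np.array([569.3,-46.9]); YAW=-0.081
def w2n(p):
    c,s=np.cos(YAW),np.sin(YAW); d=np.asarray(p)[...,:2]-N0
    return np.stack([d[...,0]*c+d[...,1]*s,-d[...,0]*s+d[...,1]*c],-1)
def n2w(p):
    c,s=np.cos(YAW),np.sin(YAW); p=np.asarray(p,float)
    return np.stack([p[...,0]*c-p[...,1]*s,p[...,0]*s+p[...,1]*c],-1)+N0
def plate(im,box,zn,zf,S=4,th=125):
    x0,y0,x1,y1=box
    big=cv2.resize(im["color"][y0:y1,x0:x1],None,fx=S,fy=S,interpolation=cv2.INTER_CUBIC)
    f=cv2.GaussianBlur(big,(0,0),2).astype(int)
    m=((f.max(2)<th)*255).astype(np.uint8)
    # restrict to deck interior
    uv=proj(im,np.c_[n2w([[-110,-120],[90,-120],[90,120],[-110,120]]),[32]*4])
    poly=((uv-[x0,y0]+.5)*S-.5).round().astype(np.int32)
    dm=np.zeros_like(m); cv2.fillPoly(dm,[poly],255); m&=dm
    m=cv2.morphologyEx(m,cv2.MORPH_OPEN,np.ones((15,15),np.uint8))
    k=max(cv2.findContours(m,cv2.RETR_EXTERNAL,cv2.CHAIN_APPROX_NONE)[0],key=cv2.contourArea)[:,0,:]
    C=edgefit((k+.5)/S-.5+[x0,y0],2.)
    W=np.array([ray(im,u,v,40.)[:2] for u,v in C]); n=w2n(W)
    far=n[:,0]>n[:,0].mean()
    n=np.array([w2n(ray(im,C[i,0],C[i,1],zf if far[i] else zn)[:2]) for i in range(4)])
    o=np.argsort(np.arctan2(n[:,1]-n[:,1].mean(),n[:,0]-n[:,0].mean()))
    n=n[o]; 
    return n,C[o]   # order: near -y, far -y, far +y, near +y
BT=(295,160,415,265); BS=(260,220,390,330)
E
python3 - <<'E'
from h import *
for nm,B in (("top0",BT),("side0",BS)):
    im=load(nm); n,C=plate(im,B,36.,47.5)
    print(nm,n.round(1).tolist()); 
    print(" center",n.mean(0).round(1),"len",np.linalg.norm(n-np.roll(n,-1,0),axis=1).round(1))
    d=n[3]-n[0]; e=n[2]-n[1]; print(" skew",-np.arctan2(d[0],d[1]),-np.arctan2(e[0],e[1]))
E
```

```text
top0 [[-83.4, -89.2], [23.7, -89.3], [24.1, 82.1], [-83.8, 79.0]]
 center [-29.8  -4.3] len [107.1 171.4 107.9 168.2]
 skew 0.0023401910999764682 -0.002204302908110931
side0 [[-82.5, -92.8], [25.1, -98.3], [25.4, 77.7], [-83.5, 79.2]]
 center [-28.9  -8.5] len [107.7 176.1 109.  172. ]
 skew 0.005810590412531808 -0.0020921884708929098
```

```bash
python3 - <<'E'
from h import *
for nm,pts in (("top0",[(335.1,217.4),(380.4,220.4)]),("side0",[(310.8,244.4),(311.8,287.3)])):
    im=load(nm)
    P=[w2n(ray(im,*p,32+5.1+6)) for p in pts]; print(nm,[p.round(1).tolist() for p in P],np.mean(P,0).round(1))
print(n2w([[-29,-5],[-83,-5],[0,65],[0,-65]]).round(1))
from scipy import optimize
s=load("side0");t=load("top0")
E
```

```text
top0 [[-30.5, 59.1], [-30.0, -69.6]] [-30.2  -5.3]
side0 [[-28.7, 57.8], [-28.8, -71.4]] [-28.7  -6.8]
[[ 540.   -49.5]
 [ 486.2  -45.2]
 [ 574.6   17.9]
 [ 564.  -111.7]]
```

```bash
cat >> h.py <<'E'
def st():
    from station import sense
    s=sense(); M=R.from_rotvec(s["tool_rot"]).as_matrix(); p=s["eef_pos"]
    ty=M[:,1]; yaw=np.arctan2(ty[1],ty[0])-np.pi/2-YAW
    print("t",round(s["time"],2),"nest",w2n(p).round(1),"z",round(p[2],1),"yawerr_deg",round(np.degrees(yaw),2),"tilt",round(np.degrees(np.arccos(-M[2,2])),2))
    c,sn=np.cos(YAW),np.sin(YAW); F=s["contact_force"]
    print("F nest",round(F[0]*c+F[1]*sn,1),round(-F[0]*sn+F[1]*c,1),round(F[2],1),"w",round(s["grip_width"],1))
    return s,M
E
python3 - <<'E'
from h import *
s,M=st(); print(M.round(3))
E
```

```text
t 0.1 nest [-447.5  638.2] z 204.7 yawerr_deg -10.98 tilt 0.1
F nest -0.5 0.8 0.4 w 94.0
[[-0.963  0.269 -0.   ]
 [ 0.269  0.963 -0.002]
 [-0.    -0.002 -1.   ]]
```

Call:
step_arm(motion=[[3,0,0,0,-5.5],[3,0,0,0,-5.5]], squeeze=10)

```text
time: 0.3
eef_pos: [174.6, 624.7, 203.5]
tool_rot: [-0.118, -3.139, 0.006]
contact_force: [-0.3, 0.6, 0.0]
grip_width: 81.6
```

```bash
python3 - <<'E'
from h import *
s,M=st(); print(M.round(3)); print("to go in tool axes", M.T@(np.r_[n2w([-32,-5.3]),120]-s["eef_pos"]))
E
```

```text
t 0.3 nest [-447.7  637.4] z 203.5 yawerr_deg 0.35 tilt 0.23
F nest -0.3 0.5 0.0 w 81.6
[[-0.997  0.075 -0.   ]
 [ 0.075  0.997 -0.004]
 [ 0.    -0.004 -1.   ]]
to go in tool axes [-411.76919173 -644.95249668   86.03233489]
```

Call:
step_arm(motion=[[3,-2.5,-4,0,0],[3,-2.5,-4,0,0],[3,-2.5,-4,0,0],[3,-2.5,-4,0,0],[3,-2.5,-4,0,0],[3,-2.5,-4,0,0],[3,-2.5,-4,0,0],[3,-2.5,-4,0,0],[3,-2.5,-4,0,0],[3,-2.5,-4,0,0],[3,-2.5,-4,0,0],[3,-2.5,-4,0,0]])

```text
time: 1.5
eef_pos: [443.9, 112.0, 199.9]
tool_rot: [-0.09, -3.135, 0.006]
contact_force: [0.3, -0.1, -0.6]
grip_width: 29.9
```

```bash
python3 - <<'E'
from h import *
s,M=st(); print("to go in tool axes", M.T@(np.r_[n2w([-32,-5.3]),120]-s["eef_pos"]))
E
```

```text
t 1.5 nest [-137.8  148.3] z 199.9 yawerr_deg 1.37 tilt 0.38
F nest 0.3 -0.1 -0.6 w 29.9
to go in tool axes [-102.53752338 -155.74703132   79.92413544]
```

Call:
step_arm(motion=[[3,-2.5,-3.8,1.5,-1.3],[3,-2.5,-3.8,1.5,0],[3,-2.5,-3.8,1.5,0],[3,-2.5,-3.8,1.5,0],[3,0,0,0,0],[3,0,0,0,0]])

```text
time: 2.1
eef_pos: [542.3, -59.3, 136.8]
tool_rot: [-0.071, -3.137, 0.009]
contact_force: [-0.2, 0.1, 0.7]
grip_width: 30.2
```

```bash
python3 - <<'E'
from h import *
s,M=st(); print("to go in tool axes", M.T@(np.r_[n2w([-32,-5.3]),70]-s["eef_pos"]))
from station import get_image
for n in("side","top"):
    im=get_image(n); pickle.dump(im,open(f"pics/{n}1.pkl","wb")); cv2.imwrite(f"pics/{n}1.png",im["color"])
crop(load("side1"),210,130,410,330,4,"s1c.png")
E
```

```text
t 2.1 nest [-25.9 -14.5] z 136.8 yawerr_deg 2.05 tilt 0.39
F nest -0.2 0.1 0.7 w 30.2
to go in tool axes [ 5.54053847  9.8208372  66.73017229]
```

View pics/side1.png

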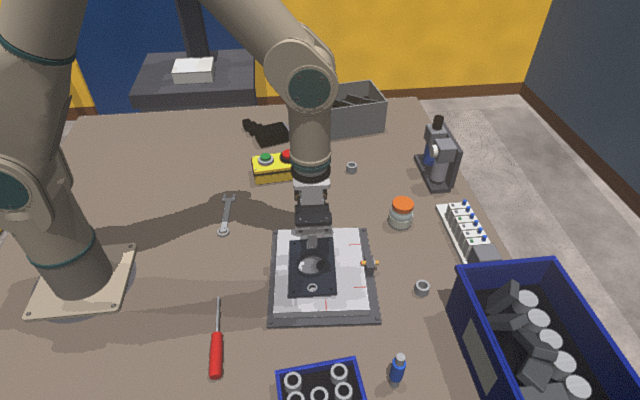

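View pics/top1.png

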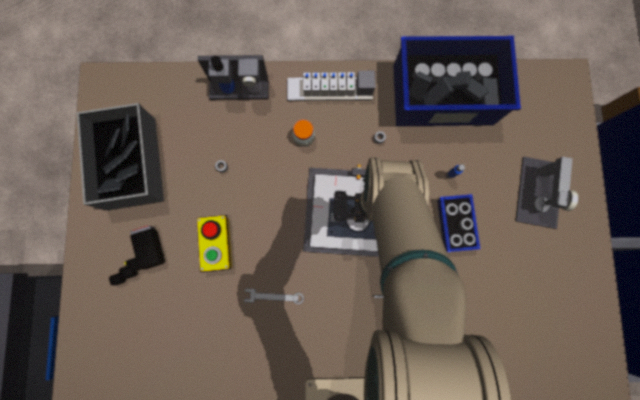

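Call:
step_arm(motion=[[3,0.5,1.0,1,-2],[3,0,0,2,0],[3,0,0,2,0],[3,0,0,0,0],[3,0,0,0,0]])

```text
time: 2.7
eef_pos: [537.2, -39.3, 89.8]
tool_rot: [-0.009, 3.14, -0.004]
contact_force: [0.4, -0.0, -1.4]
grip_width: 29.9
```

```bash
python3 - <<'E'
from h import *
s,M=st(); print("to go in tool axes", M.T@(np.r_[n2w([-32,-5.3]),40]-s["eef_pos"]))
from station import get_image
for n in("side",):
    im=get_image(n); pickle.dump(im,open(f"pics/{n}2.pkl","wb"))
crop(load("side2"),240,180,390,330,5,"s2c.png")
E
```

```text
t 2.7 nest [-32.6   5. ] z 89.8 yawerr_deg 4.95 tilt 0.18
F nest 0.4 0.0 -1.4 w 29.9
to go in tool axes [  0.33575115 -10.1497156   49.82385868]
```

View pics/s2c.png

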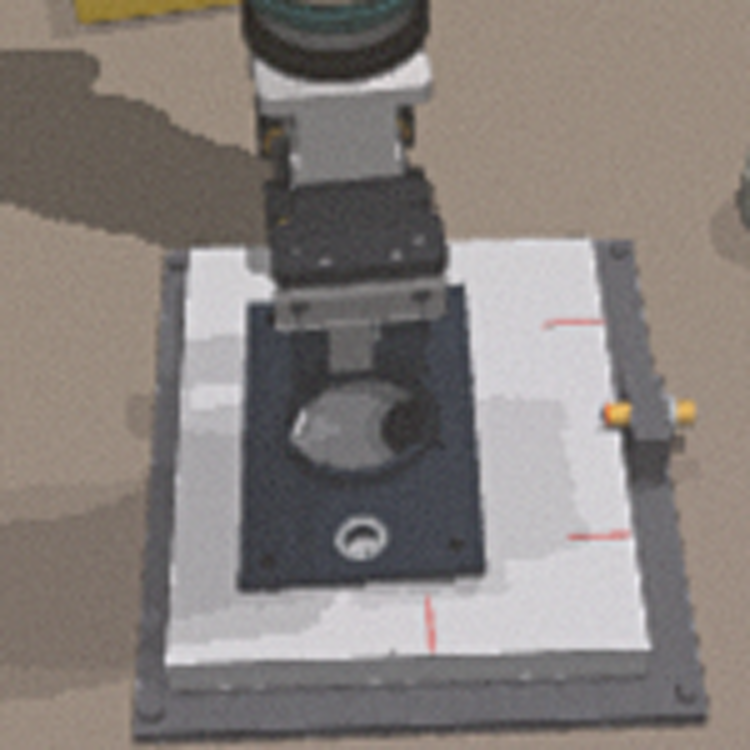

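Call:
step_arm(motion=[[3,0,-1.0,0,5],[3,0,0,0,0],[3,0,0,0,0]])

```text
time: 3.05
eef_pos: [538.8, -47.5, 93.0]
tool_rot: [0.125, 3.133, -0.003]
contact_force: [-0.2, 0.1, 0.1]
grip_width: 29.9
```

```bash
python3 - <<'E'
from h import *
s,M=st(); print("to go in tool axes", M.T@(np.r_[n2w([-32,-5.3]),40]-s["eef_pos"]))
E
```

```text
t 3.05 nest [-30.3  -3.1] z 93.0 yawerr_deg 0.07 tilt 0.35
F nest -0.2 0.1 0.1 w 29.9
to go in tool axes [ 1.97371335 -2.16363173 52.98740269]
```

Call:
step_arm(motion=[[3,0.1,-0.2,1.2,0],[3,0,0,1.2,0],[3,0,0,0,0],[3,0,0,0,0]])

```text
time: 3.45
eef_pos: [537.9, -48.4, 67.4]
tool_rot: [0.118, 3.133, -0.001]
contact_force: [0.5, -0.2, -0.3]
grip_width: 30.0
```

```bash
python3 - <<'E'
from h import *
s,M=st(); print("to go in tool axes", M.T@(np.r_[n2w([-31,-5.3]),40]-s["eef_pos"]))
from station import get_image
for n in("side",):
    im=get_image(n); pickle.dump(im,open(f"pics/{n}3.pkl","wb"))
crop(load("side3"),240,200,370,330,6,"s3c.png")
E
```

```text
t 3.45 nest [-31.1  -4. ] z 67.4 yawerr_deg 0.32 tilt 0.39
F nest 0.5 -0.2 -0.3 w 30.0
to go in tool axes [ 0.04253744 -1.23399011 27.40507572]
```

View pics/s3c.png

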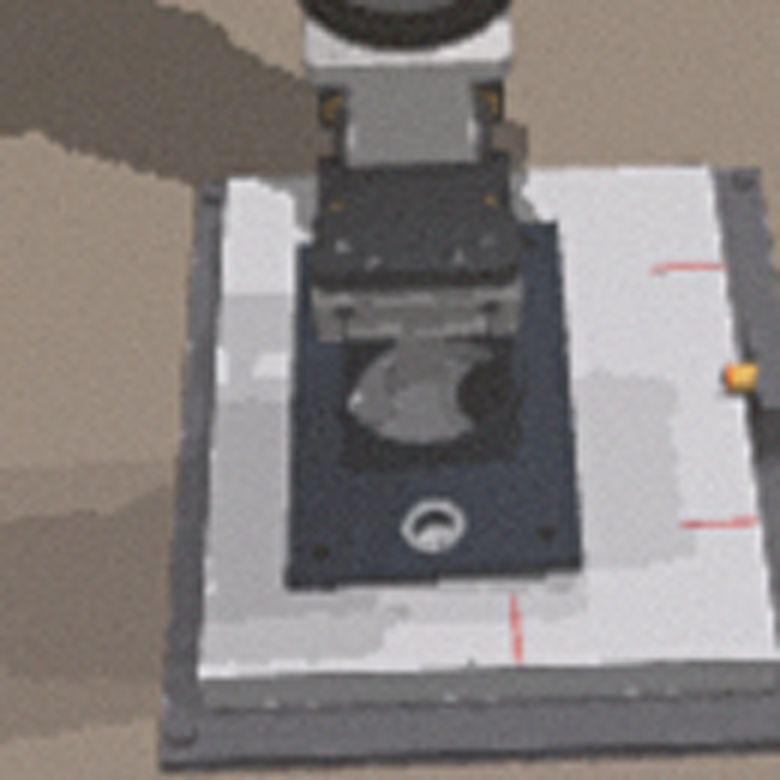

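Call:
step_arm(motion=[[3,0,-0.1,0.8,0],[3,0,0,0.8,0],[3,0,0,0.6,0],[3,0,0,0,0],[3,0,0,0,0]])

```text
time: 4.0
eef_pos: [537.8, -49.5, 43.1]
tool_rot: [0.118, 3.133, -0.001]
contact_force: [1.0, -0.2, -0.1]
grip_width: 30.2
```

```bash
python3 - <<'E'
from h import *
s,M=st()
E
```

```text
t 4.0 nest [-31.2  -5.1] z 43.1 yawerr_deg 0.32 tilt 0.35
F nest 1.0 -0.1 -0.1 w 30.2
```

Call:
step_arm(motion=[[3,0,0.2,0.2,0],[3,0,0.2,0,0],[3,0,0.1,0,0],[3,0,0,0,0],[3,0,0,0,0]])

```text
time: 4.5
eef_pos: [538.4, -45.9, 41.4]
tool_rot: [0.12, 3.132, -0.005]
contact_force: [-0.9, -1.1, -0.1]
grip_width: 30.2
```

```bash
python3 - <<'E'
from h import *
s,M=st()
E
```

```text
t 4.5 nest [-30.8  -1.5] z 41.4 yawerr_deg 0.27 tilt 0.43
F nest -0.8 -1.1 -0.1 w 30.2
```

Call:
step_arm(motion=[[3,-0.3,0.15,0.1,0],[3,-0.3,0,0,0],[3,-0.3,0,0,0],[3,-0.3,0,0,0],[3,0,0,0,0],[3,0,0,0,0]])

```text
time: 5.1
eef_pos: [546.5, -45.5, 39.8]
tool_rot: [-0.12, -3.136, 0.005]
contact_force: [-2.6, -0.7, 1.8]
grip_width: 29.8
```

```bash
python3 - <<'E'
from h import *
s,M=st()
E
```

```text
t 5.1 nest [-22.8  -0.5] z 39.8 yawerr_deg 0.27 tilt 0.25
F nest -2.5 -0.9 1.8 w 29.8
```

Call:
step_arm(motion=[[3,-0.3,0.05,0,0],[3,-0.3,0,0,0],[3,-0.3,0,0,0],[3,-0.3,0,0,0],[3,-0.3,0,0,0],[3,0,0,0,0]])

```text
time: 5.7
eef_pos: [561.0, -46.1, 39.3]
tool_rot: [-0.119, -3.133, 0.005]
contact_force: [-2.8, -1.4, 1.2]
grip_width: 30.0
```

```bash
python3 - <<'E'
from h import *
s,M=st()
from station import get_image
for n in("side",):
    im=get_image(n); pickle.dump(im,open(f"pics/{n}4.pkl","wb"))
crop(load("side4"),240,200,370,330,6,"s4c.png")
E
```

```text
t 5.7 nest [-8.4  0.1] z 39.3 yawerr_deg 0.3 tilt 0.41
F nest -2.6 -1.6 1.2 w 30.0
```

View pics/s4c.png

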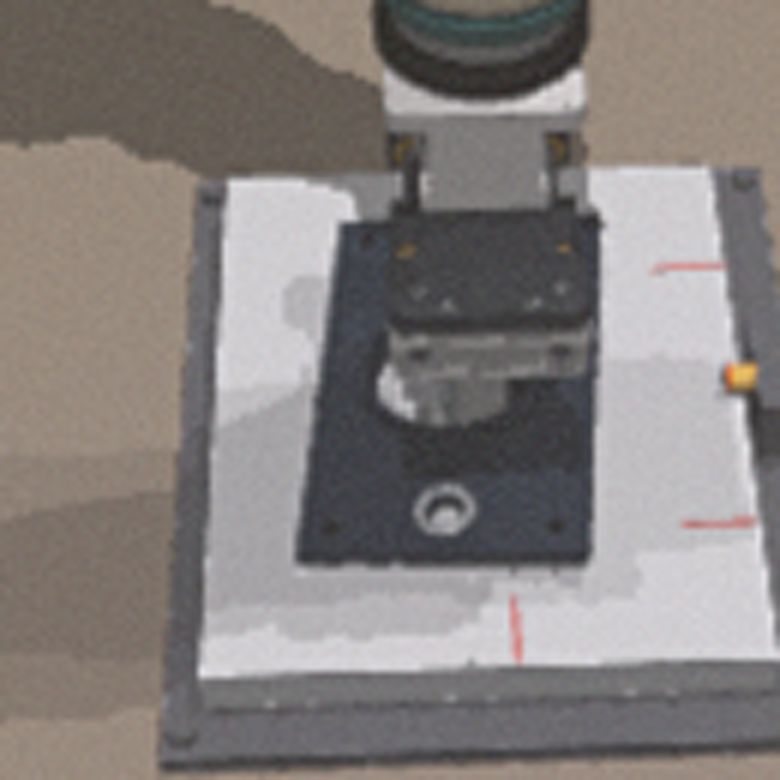

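```bash
python3 - <<'E'
from h import *
im=load("side4")
a=w2n(ray(im,297.1,236.8,38)); b=w2n(ray(im,289.4,293.3,36)); h=w2n(ray(im,313.8,284.6,43))
print(a,b,h, -np.arctan2((a-b)[0],(a-b)[1]))
E
```

```text
[-62.79447453  89.50797014] [-79.02764805 -80.65229332] [-24.11970961 -64.10137959] -0.09511147999879987
```

Call:
step_arm(motion=[[3,0.4,0,0,0],[3,0,0,0,0],[3,0,0,-1.5,0],[3,0,0,-2,0],[5,0,0,-2,0],[9.4,3,0,0,0],[9.4,3,0,0,0],[9.4,3,0,0,0],[9.4,0,0,0,0],[9.4,0,0,0,0]])

```text
time: 6.75
eef_pos: [478.8, -34.9, 105.4]
tool_rot: [0.115, 3.114, 0.002]
contact_force: [0.4, -0.5, 0.3]
grip_width: 74.5
```

```bash
cat >> h.py <<'E'
def look(k,names=("side","top")):
    from station import get_image
    for n in names:
        im=get_image(n); pickle.dump(im,open(f"pics/{n}{k}.pkl","wb"))
E
python3 - <<'E'
from h import *
s,M=st(); look(5)
crop(load("side5"),240,200,370,330,6,"s5c.png")
crop(load("top5"),295,160,415,265,6,"t5c.png")
E
```

```text
t 6.75 nest [-91.2   4.7] z 105.4 yawerr_deg 0.41 tilt 1.47
F nest 0.5 -0.4 0.3 w 74.5
```

View pics/s5c.png

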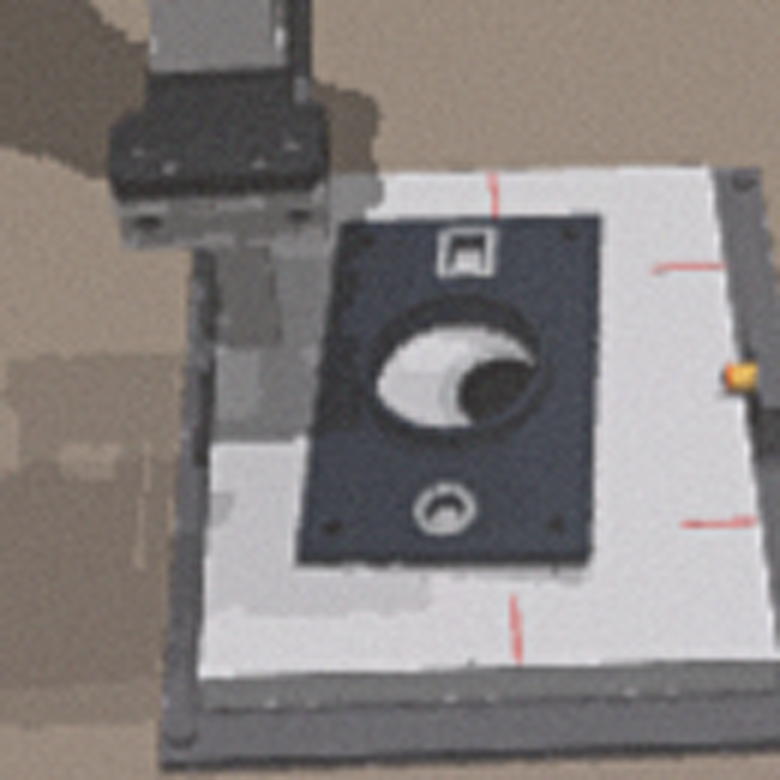

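View pics/t5c.png

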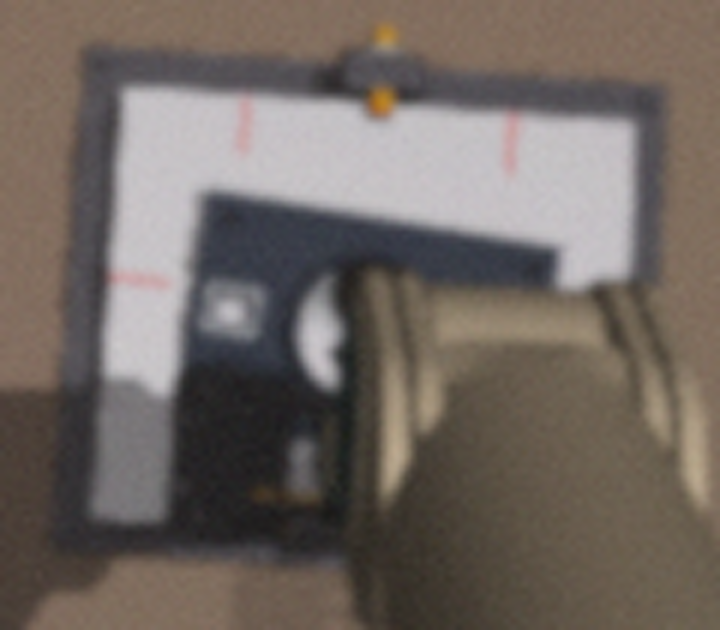

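```bash
python3 - <<'E'
from h import *
im=load("side5")
a=w2n(ray(im,317.3,241.8,43.5)); b=w2n(ray(im,313.6,284.8,43)); 
t=w2n(ray(load("top5"),332.9,211,43.5))
print(a,t,b,(a+b)/2,np.linalg.norm(a-b),-np.arctan2((a-b)[0],(a-b)[1]))
st()
E
```

```text
[-12.39636139  65.47766719] [-12.70529417  66.47649684] [-24.58254132 -64.63711708] [-18.48945135   0.42027505] 130.68419975877615 -0.09338473978083801
t 6.85 nest [-91.2   4.5] z 104.9 yawerr_deg 0.41 tilt 1.4
F nest 0.9 0.1 -1.1 w 82.7
```

Call:
step_arm(motion=[[9.4,0.8,-0.4,2,0.4],[9.4,0,0,2,0],[9.4,0,0,0,0],[9.4,0,0,0,0],[9.4,0,0,0,0]])

```text
time: 7.35
eef_pos: [479.2, -38.5, 65.6]
tool_rot: [0.126, 3.105, 0.003]
contact_force: [0.4, -1.0, -0.5]
grip_width: 94.0
```

```bash
python3 - <<'E'
from h import *
s,M=st(); print(M.round(4)); print("tool",M.T@(np.r_[n2w([-98,-0]),34.5]-s["eef_pos"]))
E
```

```text
t 7.35 nest [-90.5   1.1] z 65.6 yawerr_deg 0.0 tilt 1.97
F nest 0.5 -1.0 -0.5 w 94.0
[[-9.961e-01  8.080e-02  3.440e-02]
 [ 8.090e-02  9.967e-01  3.000e-04]
 [-3.420e-02  3.100e-03 -9.994e-01]]
tool [ 8.6023686  -1.15927647 30.8660601 ]
```

Call:
step_arm(motion=[[9.4,0.7,-0.1,1,0],[9.4,0.2,0,0.8,0],[9.4,0,0,0.6,0],[9.4,0,0,0.3,0],[9.4,0,0,0,0],[9.4,0,0,0,0]])

```text
time: 7.95
eef_pos: [475.6, -38.7, 39.8]
tool_rot: [0.125, 3.097, 0.003]
contact_force: [0.6, 0.6, 0.6]
grip_width: 94.1
```

```bash
python3 - <<'E'
from h import *
s,M=st()
E
```

```text
t 7.95 nest [-94.1   0.6] z 39.8 yawerr_deg 0.03 tilt 2.41
F nest 0.6 0.6 0.6 w 94.1
```

Call:
step_arm(motion=[[9.4,0,0,0.4,0],[9.4,0,0,0.1,0],[9.4,0,0,0,0],[9.4,0,0,0,0]])

```text
time: 8.35
eef_pos: [476.5, -38.7, 34.9]
tool_rot: [0.125, 3.096, 0.003]
contact_force: [-0.2, 0.6, -0.7]
grip_width: 94.2
```

```bash
python3 - <<'E'
from h import *
s,M=st();look(6,("side",))
crop(load("side6"),240,200,370,330,6,"s6c.png")
E
```

```text
t 8.35 nest [-93.2   0.7] z 34.9 yawerr_deg 0.03 tilt 2.47
F nest -0.2 0.5 -0.7 w 94.2
```

View pics/s6c.png

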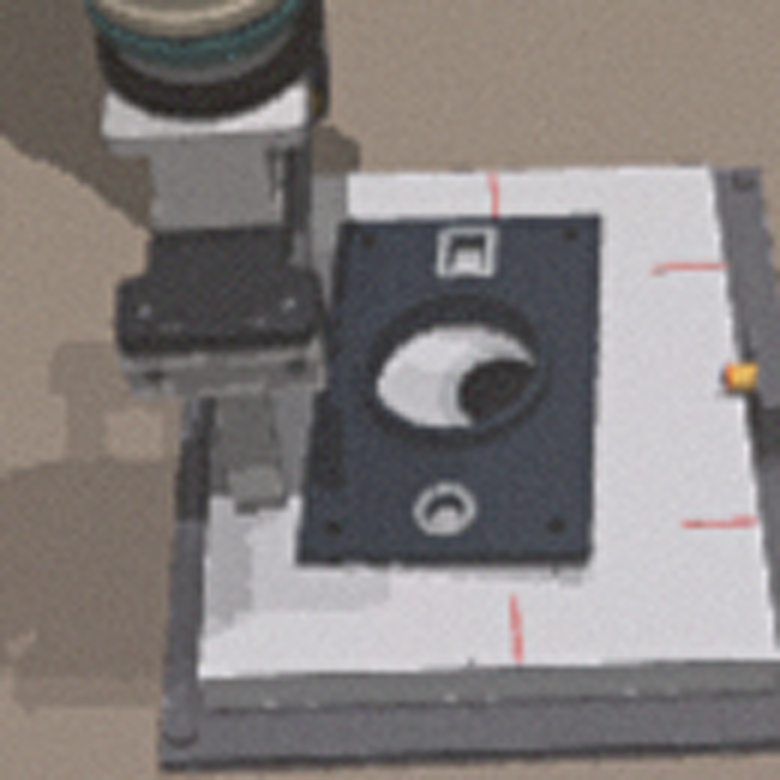

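Call:
step_arm(motion=[[9.4,-0.3,0,0.01,0],[9.4,-0.3,0,0.01,0],[9.4,-0.3,0,0.01,0],[9.4,-0.3,0,0.01,0],[9.4,0,0,0,0]])

```text
time: 8.9
eef_pos: [485.3, -40.2, 34.6]
tool_rot: [0.128, 3.103, 0.002]
contact_force: [-1.1, -0.6, 0.4]
grip_width: 94.0
```

```bash
python3 - <<'E'
from h import *
s,M=st();look(7,("side",))
crop(load("side7"),240,200,370,330,6,"s7c.png")
E
```

```text
t 8.9 nest [-84.2  -0.1] z 34.6 yawerr_deg -0.09 tilt 2.03
F nest -1.1 -0.7 0.4 w 94.0
```

View pics/s7c.png

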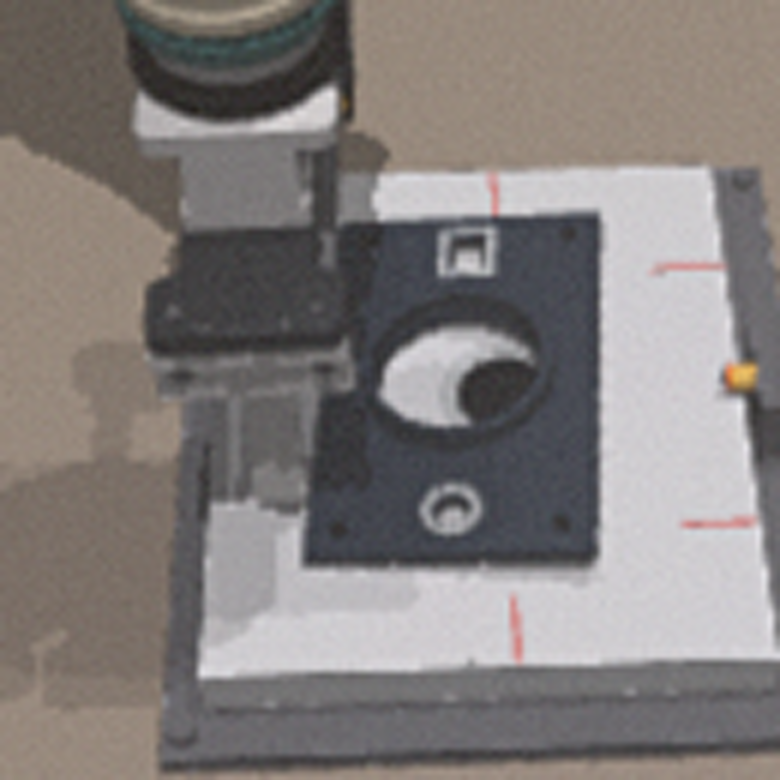

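Call:
step_arm(motion=[[9.4,-0.3,0,0.01,0],[9.4,-0.3,0,0.01,0],[9.4,-0.3,0,0.01,0],[9.4,-0.2,0,0.01,0],[9.4,0,0,0,0]])

```text
time: 9.45
eef_pos: [493.1, -42.3, 34.1]
tool_rot: [0.132, 3.11, 0.001]
contact_force: [-2.7, -0.6, 2.5]
grip_width: 94.0
```

```bash
python3 - <<'E'
from h import *
s,M=st();look(8,("side",))
crop(load("side8"),240,200,370,330,6,"s8c.png")
E
```

```text
t 9.45 nest [-76.3  -1.6] z 34.1 yawerr_deg -0.22 tilt 1.62
F nest -2.6 -0.8 2.5 w 94.0
```

View pics/s8c.png

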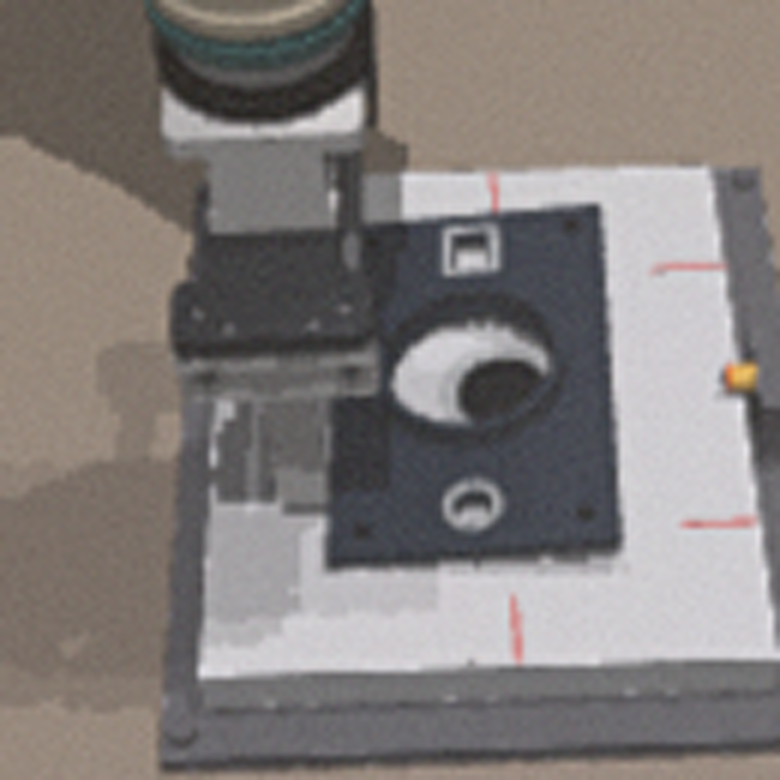

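```bash
cat >> h.py <<'E'
def holes(k,slot,rnd,z=43.5,x0=240,y0=200,s=6):
    im=load(f"side{k}"); f=lambda q: w2n(ray(im,x0+(q[0]+.5)/s-.5,y0+(q[1]+.5)/s-.5,z))
    a,b=f(slot),f(rnd); c=(a+b)/2
    print("slot",a.round(1),"round",b.round(1),"c",c.round(1),"len",np.linalg.norm(a-b).round(1),"yaw",round(-np.arctan2((a-b)[0],(a-b)[1]),3))
E
python3 -c "
from h import *
holes(8,(470,250),(473,505))"
```

```text
slot [-10.8  67.3] round [-13.7 -62.5] c [-12.2   2.4] len 129.8 yaw -0.022
```

Call:
step_arm(motion=[[9.4,-0.2,0.05,-0.03,-0.3],[9.4,-0.2,0,0,0],[9.4,-0.1,0,0,0],[9.4,0,0,0,0],[9.4,0,0,0,0]])

```text
time: 10.0
eef_pos: [497.8, -42.0, 34.2]
tool_rot: [0.121, 3.113, 0.0]
contact_force: [-4.8, -0.4, 1.1]
grip_width: 94.1
```

```bash
python3 - <<'E'
from h import *
s,M=st();look(9,("side",))
crop(load("side9"),240,200,370,330,6,"s9c.png")
E
```

```text
t 10.0 nest [-71.7  -0.9] z 34.2 yawerr_deg 0.19 tilt 1.53
F nest -4.8 -0.8 1.1 w 94.1
```

View pics/s9c.png

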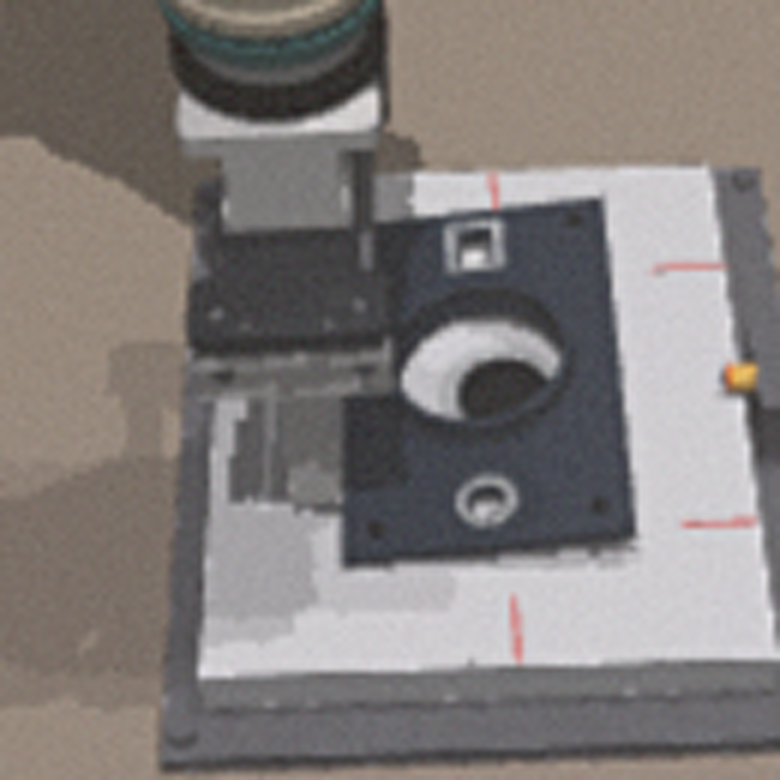

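```bash
python3 -c "
from h import *
holes(9,(475,246),(487,501),44.8)"
```

```text
slot [-8.7 68.2] round [ -8.4 -61.8] c [-8.5  3.2] len 130.1 yaw 0.003
```

Call:
step_arm(motion=[[9.4,0.5,0,0,0],[9.4,0.2,0,-1,0],[5,0,0,-2,0],[3,0,0,-2,0],[3,-2.5,0.1,0,0],[3,-2.5,0.1,0,0],[3,-1.5,0.1,0,0],[3,0,0,0,0],[3,0,0,0,0]])

```text
time: 10.95
eef_pos: [569.5, -39.5, 97.2]
tool_rot: [0.109, 3.081, 0.006]
contact_force: [0.6, -0.1, -0.0]
grip_width: 41.3
```

```bash
python3 - <<'E'
from h import *
s,M=st(); print("tool",M.T@(np.r_[n2w([-9,3.2]),42]-s["eef_pos"]),M[:,2])
E
```

```text
t 10.95 nest [-0.4  7.4] z 97.2 yawerr_deg 0.59 tilt 3.36
F nest 0.6 -0.1 -0.0 w 41.3
tool [11.88963877 -4.3874981  54.57378274] [ 0.05849889  0.00171226 -0.998286  ]
```

Call:
step_arm(motion=[[3,0.6,-0.4,1,0.6],[3,0.4,0,1,0],[3,0,0,0,0],[3,0,0,0,0],[3,0,0,0,0]])

```text
time: 11.45
eef_pos: [558.2, -42.0, 78.0]
tool_rot: [0.124, 3.079, 0.007]
contact_force: [-0.2, 1.0, 0.7]
grip_width: 29.6
```

```bash
python3 - <<'E'
from h import *
s,M=st(); print("tool",M.T@(np.r_[n2w([-9,3.2]),42]-s["eef_pos"]),M[:,2])
E
```

```text
t 11.45 nest [-11.4   3.9] z 78.0 yawerr_deg 0.04 tilt 3.45
F nest -0.3 1.0 0.7 w 29.6
tool [-0.25053432 -1.0029224  36.11457735] [ 0.06016972  0.00229948 -0.99818551]
```

Call:
step_arm(motion=[[3,0,-0.1,1,0],[3,0,0,0.9,0],[3,0,0,0.8,0],[3,0,0,0.6,0],[3,0,0,0,0],[3,0,0,0,0]])

```text
time: 12.05
eef_pos: [560.8, -42.9, 42.3]
tool_rot: [0.124, 3.078, 0.007]
contact_force: [-0.4, 0.5, 0.5]
grip_width: 30.0
```

```bash
python3 - <<'E'
from h import *
s,M=st();look(10,("side",))
crop(load("side10"),240,200,370,330,6,"s10c.png")
E
```

```text
t 12.05 nest [-8.8  3.3] z 42.3 yawerr_deg 0.06 tilt 3.49
F nest -0.4 0.5 0.5 w 30.0
```

View pics/s10c.png

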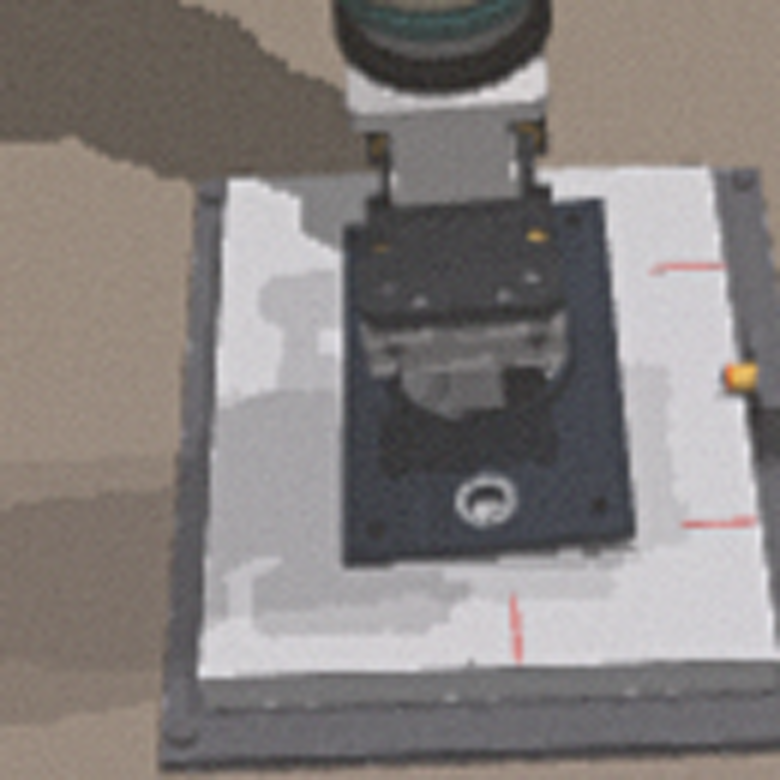

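Call:
step_arm(motion=[[3,0,-0.2,0,0],[3,0,-0.2,0,0],[3,0,-0.1,0,0],[3,0,0,0,0],[3,0,0,0,0]])

```text
time: 12.6
eef_pos: [561.1, -48.7, 43.3]
tool_rot: [0.124, 3.076, 0.007]
contact_force: [-0.2, 0.1, -0.8]
grip_width: 30.3
```

```bash
python3 - <<'E'
from h import *
s,M=st()
E
```

```text
t 12.6 nest [-8.1 -2.5] z 43.3 yawerr_deg 0.03 tilt 3.6
F nest -0.3 0.1 -0.8 w 30.3
```

Call:
step_arm(motion=[[3,0,-0.15,0,0],[3,0,-0.1,0,0],[3,0,0,0,0],[3,0,0,0,0]])

```text
time: 13.0
eef_pos: [561.0, -49.8, 43.4]
tool_rot: [0.122, 3.076, 0.01]
contact_force: [0.6, 0.9, 0.3]
grip_width: 29.9
```

```bash
python3 - <<'E'
from h import *
s,M=st();look(11,("side",))
crop(load("side11"),240,200,370,330,6,"s11c.png")
E
```

```text
t 13.0 nest [-8.  -3.5] z 43.4 yawerr_deg 0.12 tilt 3.62
F nest 0.6 0.9 0.3 w 29.9
```

View pics/s11c.png

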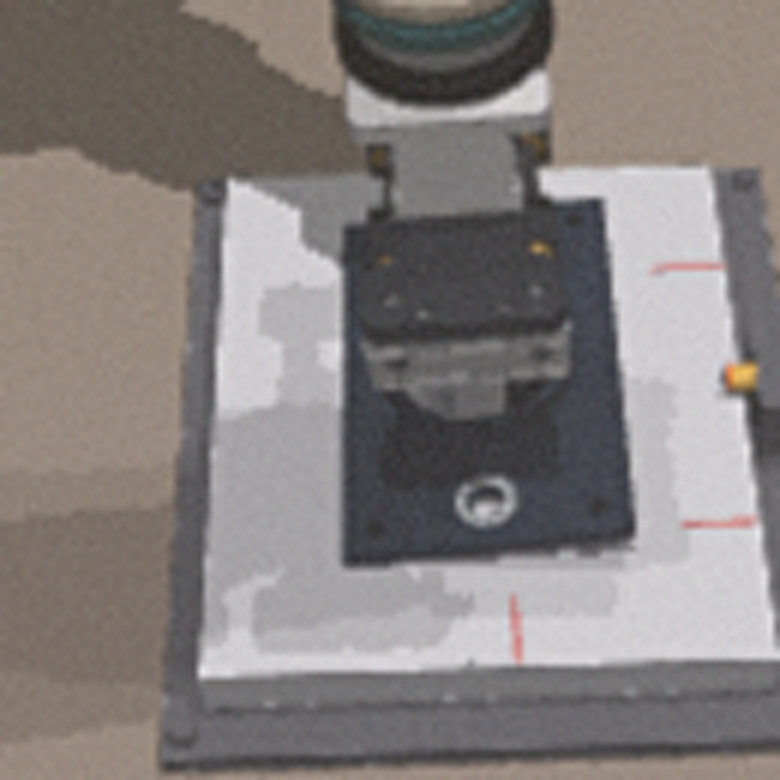

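```bash
python3 - <<'E'
from h import *
look(11,("top",))
crop(load("top11"),295,160,415,265,6,"t11c.png")
E
```

```text
(no output)
```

View pics/t11c.png

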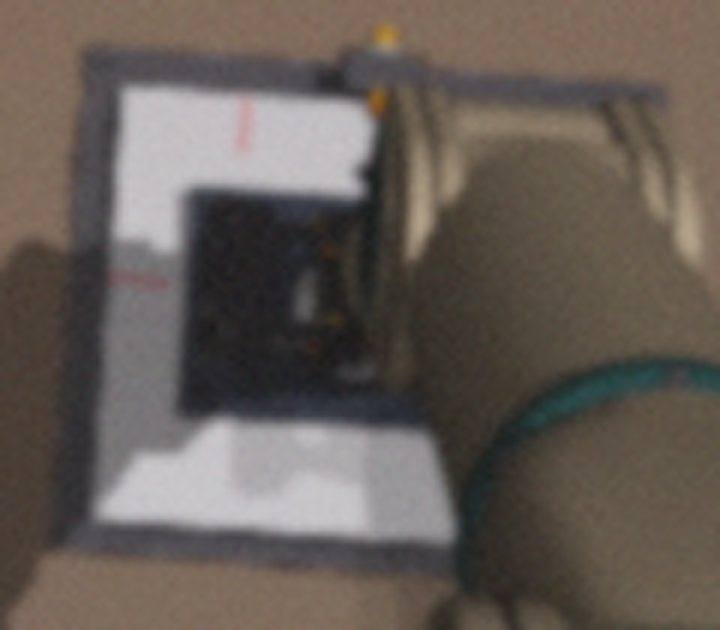

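```bash
python3 - <<'E'
from h import *
im=load("top11"); g=im["color"].max(2).astype(int)
for v in (198,203,208,213,218,223,227):
    row=g[v-1:v+2].mean(0)
    r=row[308:334]; lo=r[-4:].mean(); hi=np.median(r[4:12]); th=(lo+hi)/2
    i=np.where((r[:-1]>th)&(r[1:]<=th))[0][-1]; u=308+i+(r[i]-th)/(r[i]-r[i+1])
    z=38+(228-v)/36*11.
    print(v,round(u,2),round(lo),round(hi),w2n(ray(im,u,v,z)).round(1))
E
```

```text
198 325.5 38 182 [22.6 90. ]
203 325.77 36 118 [ 8.5 88.3]
208 325.41 38 119 [-5.7 88.3]
213 325.14 39 118 [-19.9  88.1]
218 324.7 38 118 [-34.   88.3]
223 324.22 44 119 [-48.2  88.7]
227 323.71 58 120 [-59.6  89.4]
```

Call:
step_arm(motion=[[3,0,-0.15,0,0],[3,0,-0.15,0,0],[3,0,0,0,0],[3,0,0,0,0]])

```text
time: 13.5
eef_pos: [560.8, -51.2, 43.4]
tool_rot: [0.12, 3.077, 0.012]
contact_force: [0.4, 1.9, -0.4]
grip_width: 30.1
```

```bash
python3 - <<'E'
from h import *
s,M=st();look(12,("side",))
crop(load("side12"),240,200,370,330,6,"s12c.png")
E
```

```text
t 13.5 nest [-8.1 -5. ] z 43.4 yawerr_deg 0.2 tilt 3.62
F nest 0.2 2.0 -0.4 w 30.1
```

View pics/s12c.png

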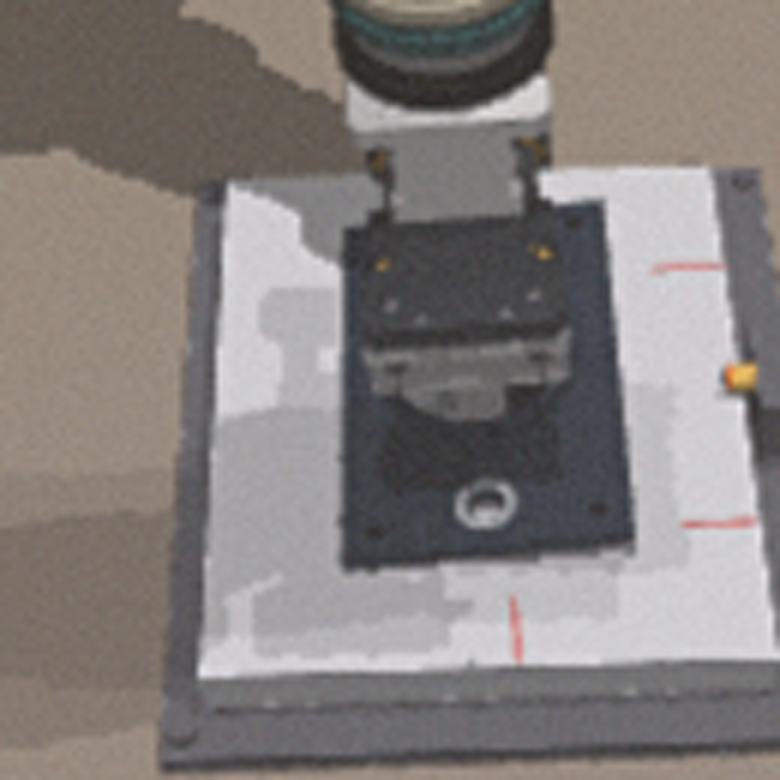

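Call:
step_arm(motion=[[3,0,-0.2,0.05,0],[3,0,-0.15,0,0],[3,0,-0.1,0,0],[3,0,0,0,0],[3,0,0,0,0]])

```text
time: 14.05
eef_pos: [560.5, -54.1, 43.2]
tool_rot: [0.118, 3.077, 0.015]
contact_force: [-0.1, 3.3, 1.9]
grip_width: 29.8
```

```bash
python3 - <<'E'
from h import *
s,M=st();look(13)
crop(load("side13"),240,200,370,330,6,"s13c.png")
im=load("top13"); g=im["color"].max(2).astype(int)
for v in (203,208,213,218,223):
    row=g[v-1:v+2].mean(0)
    r=row[308:334]; lo=r[-4:].mean(); hi=np.median(r[4:12]); th=(lo+hi)/2
    i=np.where((r[:-1]>th)&(r[1:]<=th))[0][-1]; u=308+i+(r[i]-th)/(r[i]-r[i+1])
    z=38+(228-v)/36*11.
    print(v,round(u,2),w2n(ray(im,u,v,z)).round(1))
E
```

```text
t 14.05 nest [-8.2 -7.9] z 43.2 yawerr_deg 0.29 tilt 3.63
F nest -0.3 3.3 1.9 w 29.8
203 327.29 [ 8.8 83.9]
208 326.65 [-5.5 84.8]
213 326.51 [-19.6  84.2]
218 326.06 [-33.8  84.5]
223 325.45 [-48.   85.2]
```

View pics/s13c.png

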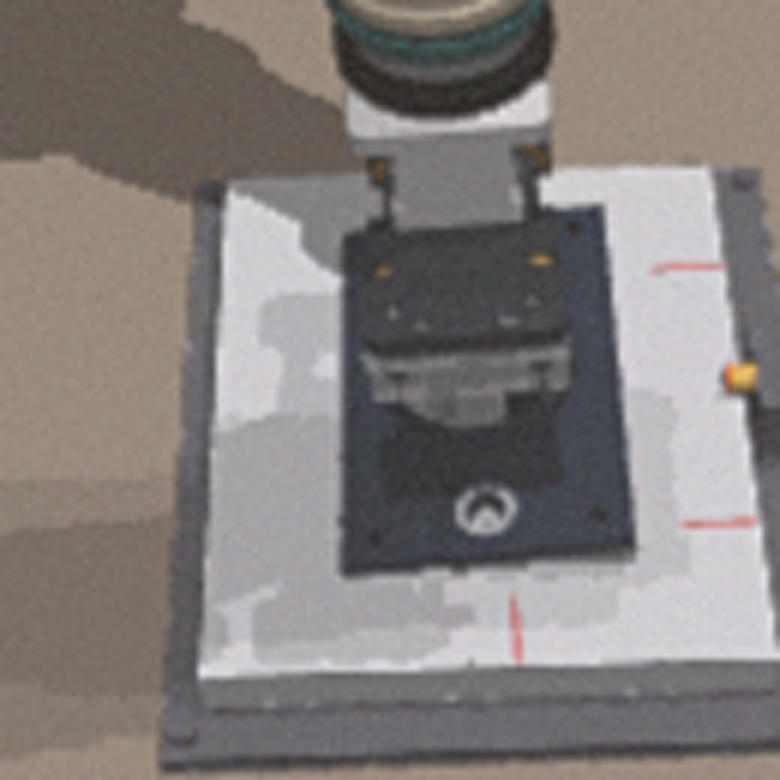

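```bash
python3 -c "
from h import *
holes(13,(475,252),(486,511),44.8)"
```

```text
slot [-8.8 64.9] round [ -8.9 -66.4] c [-8.9 -0.8] len 131.3 yaw -0.001
```

Call:
step_arm(motion=[[3,0,0.3,0,0],[3,0,0.2,0,0],[3,0,0,-1.5,0],[3,0,0,-1.5,0],[3,0,0,-1.5,0],[9.4,2.5,0,-0.5,0.3],[9.4,2.5,0,0,0],[9.4,2,0,0,0],[9.4,0,0,0,0],[9.4,0,0,0,0],[9.4,0,0,0,0]])

```text
time: 15.25
eef_pos: [488.5, -52.8, 90.2]
tool_rot: [0.139, 3.071, -0.002]
contact_force: [0.2, -0.5, 0.5]
grip_width: 74.9
```

```bash
python3 - <<'E'
from h import *
s,M=st();print("tool",M.T@(np.r_[n2w([-85,0]),36]-s["eef_pos"]),M[:,2]);look(14)
crop(load("side14"),240,200,370,330,6,"s14c.png")
crop(load("top14"),295,160,415,265,6,"t14c.png")
E
```

```text
t 15.25 nest [-80.1 -12.5] z 90.2 yawerr_deg -0.55 tilt 3.84
F nest 0.2 -0.5 0.5 w 74.9
tool [ 8.64768057 12.30420097 53.73105521] [ 0.06683098 -0.00406295 -0.99775604]
```

View pics/s14c.png

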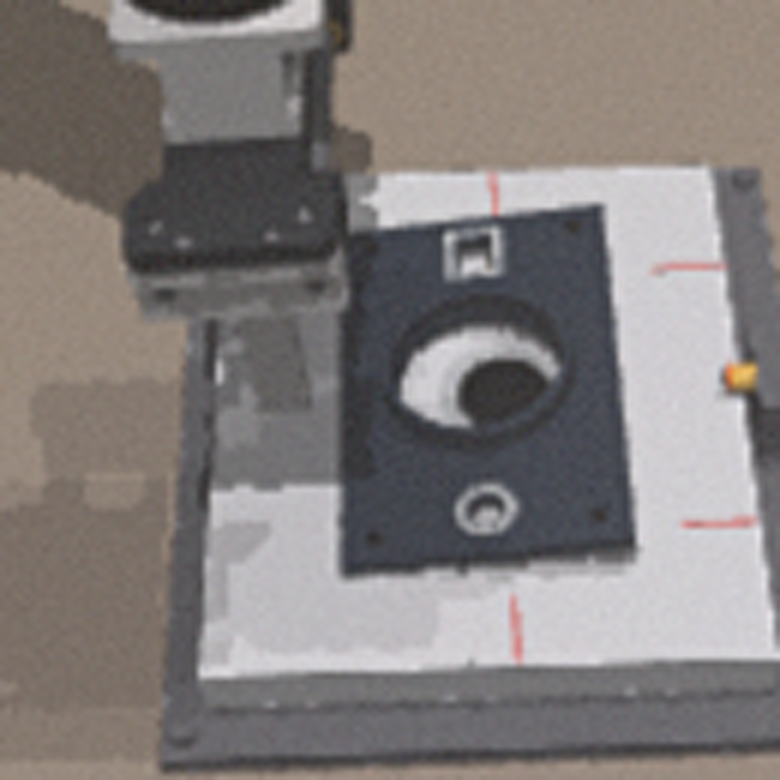

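Call:
step_arm(motion=[[9.4,0.8,0.7,1,-0.6],[9.4,0,0.5,1,0],[9.4,0,0,1,0],[9.4,0,0,0,0],[9.4,0,0,0,0],[9.4,0,0,0,0]])

```text
time: 15.95
eef_pos: [488.3, -40.6, 57.6]
tool_rot: [0.124, 3.068, -0.003]
contact_force: [0.4, -0.8, -0.1]
grip_width: 94.0
```

```bash
python3 - <<'E'
from h import *
s,M=st();print("tool",M.T@(np.r_[n2w([-85,0]),35.5]-s["eef_pos"]),M[:,2])
E
```

```text
t 15.95 nest [-81.3  -0.3] z 57.6 yawerr_deg 0.02 tilt 4.07
F nest 0.5 -0.8 -0.1 w 94.0
tool [ 5.29516407  0.25779881 21.81363322] [ 0.07083604 -0.00476754 -0.99747658]
```

Call:
step_arm(motion=[[9.4,0.4,0,1,0],[9.4,0.1,0,0.8,0],[9.4,0,0,0.4,0],[9.4,0,0,0,0],[9.4,0,0,0,0]])

```text
time: 16.45
eef_pos: [487.5, -41.3, 36.5]
tool_rot: [0.126, 3.066, -0.003]
contact_force: [-0.5, -0.1, 0.3]
grip_width: 94.3
```

```bash
python3 - <<'E'
from h import *
s,M=st();print("tool",M.T@(np.r_[n2w([-75,0]),35]-s["eef_pos"]),M[:,2])
E
```

```text
t 16.45 nest [-82.  -1.] z 36.5 yawerr_deg -0.06 tilt 4.17
F nest -0.5 -0.1 0.3 w 94.3
tool [-6.8359247   1.01354074  2.03315417] [ 0.07255313 -0.00522148 -0.99735088]
```

Call:
step_arm(motion=[[9.4,-0.3,0.05,0.12,0],[9.4,-0.3,0,0.02,0],[9.4,-0.3,0,0.02,0],[9.4,-0.2,0,0.01,0],[9.4,0,0,0,0]])

```text
time: 16.95
eef_pos: [497.3, -41.6, 35.9]
tool_rot: [0.126, 3.07, -0.003]
contact_force: [-0.6, 0.2, 0.9]
grip_width: 93.8
```

```bash
python3 - <<'E'
from h import *
s,M=st();look(15,("side",))
crop(load("side15"),240,200,370,330,6,"s15c.png")
E
```

```text
t 16.95 nest [-72.1  -0.5] z 35.9 yawerr_deg -0.05 tilt 3.93
F nest -0.6 0.1 0.9 w 93.8
```

View pics/s15c.png

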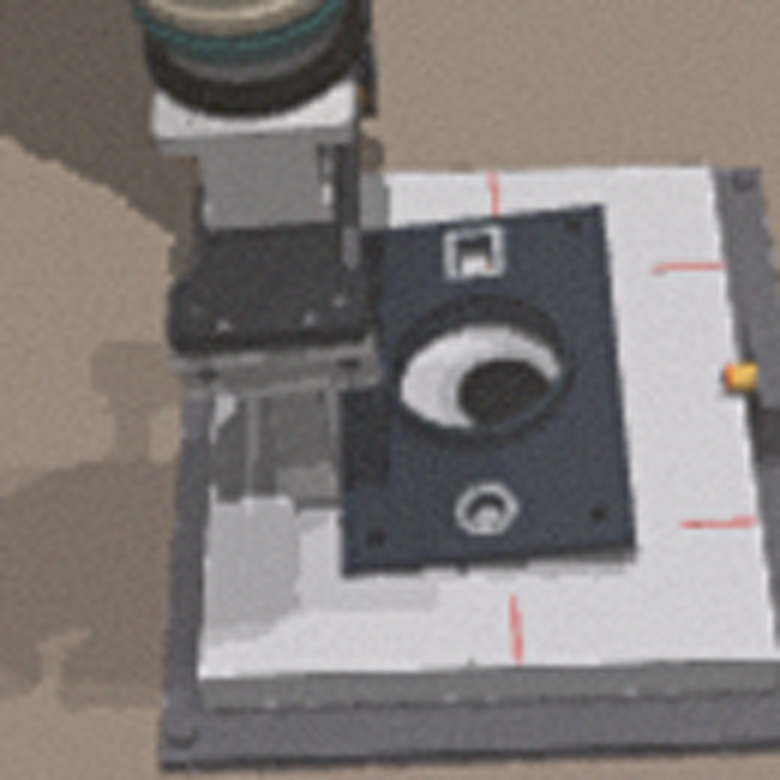

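Call:
step_arm(motion=[[9.4,-0.2,0,0.05,0],[9.4,-0.2,0,0.02,0],[9.4,-0.2,0,0.01,0],[9.4,0,0,0,0],[9.4,0,0,0,0]])

```text
time: 17.5
eef_pos: [497.5, -41.7, 34.7]
tool_rot: [0.125, 3.081, -0.003]
contact_force: [-1.5, 0.5, 1.0]
grip_width: 94.1
```

```bash
python3 - <<'E'
from h import *
s,M=st();look(16,("side",))
crop(load("side16"),240,200,370,330,6,"s16c.png")
E
```

```text
t 17.5 nest [-72.   -0.6] z 34.7 yawerr_deg -0.02 tilt 3.3
F nest -1.6 0.4 1.0 w 94.1
```

View pics/s16c.png

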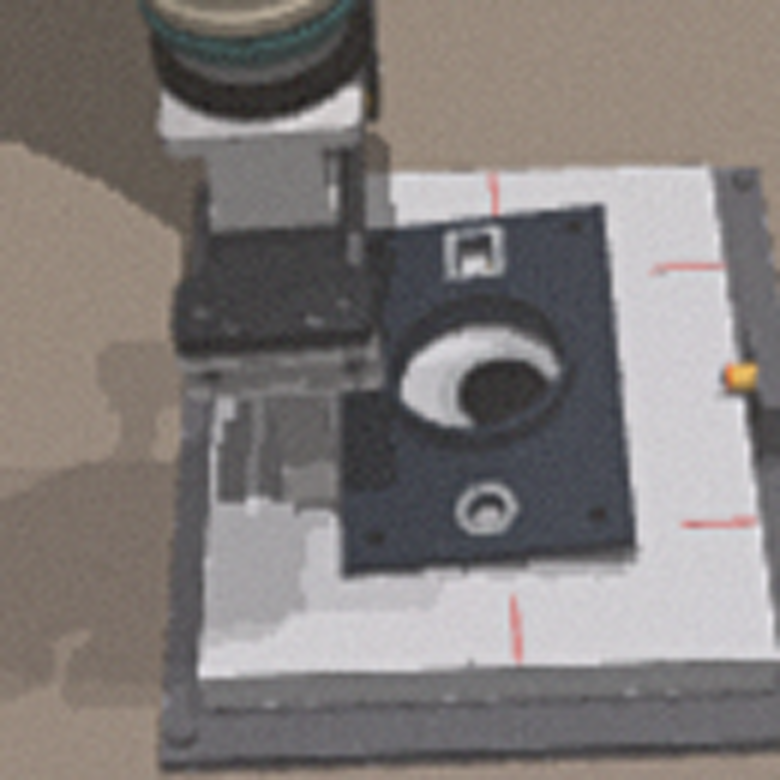

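Call:
step_arm(motion=[[9.4,-0.35,0,0.01,0],[9.4,-0.35,0,0.01,0],[9.4,-0.3,0,0.01,0],[9.4,0,0,0,0]])

```text
time: 17.95
eef_pos: [506.4, -42.5, 34.7]
tool_rot: [0.126, 3.085, -0.003]
contact_force: [-1.9, 0.7, 0.0]
grip_width: 93.9
```

```bash
python3 - <<'E'
from h import *
s,M=st();look(17,("side",))
crop(load("side17"),240,200,370,330,6,"s17c.png")
E
```

```text
t 17.95 nest [-63.1  -0.7] z 34.7 yawerr_deg -0.04 tilt 3.11
F nest -1.9 0.5 0.0 w 93.9
```

View pics/s17c.png

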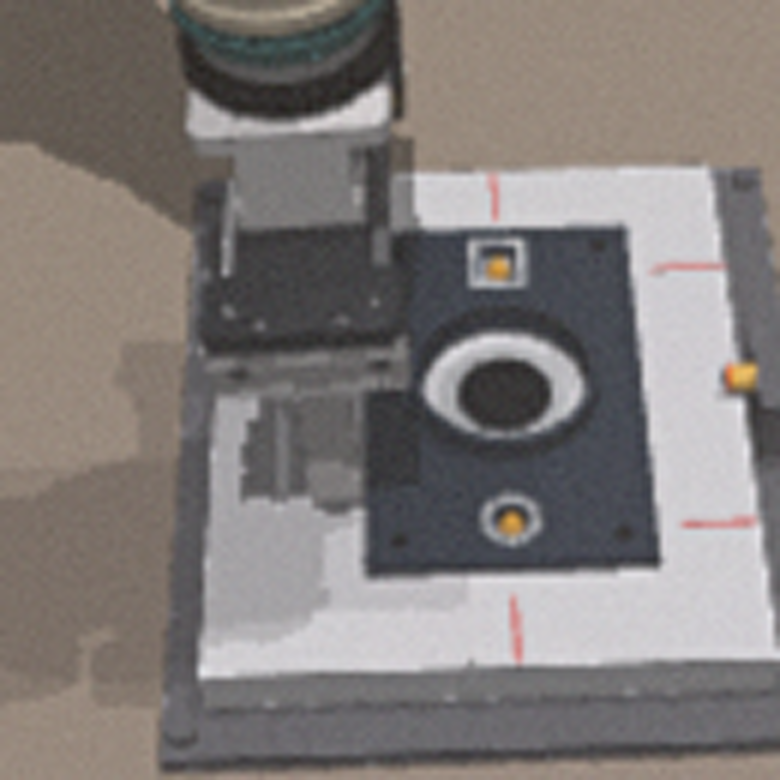

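Call:
step_arm(motion=[[9.4,0.5,0,0,0],[9.4,0.3,0,0,0],[9.4,0.2,0,-1.5,0],[7,0,0,-2,0],[5,0,0,-2,0],[0,0,2.5,-2.5,0],[0,0,2.5,-2.5,0],[0,0,0,0,0],[0,0,0,0,0]])

```text
time: 18.9
eef_pos: [497.0, 8.8, 143.0]
tool_rot: [0.13, 3.074, -0.003]
contact_force: [-0.3, -0.7, -0.2]
grip_width: 49.3
```

```bash
python3 - <<'E'
from h import *
s,M=st();look(18)
crop(load("side18"),240,200,370,330,6,"s18c.png")
crop(load("top18"),295,160,415,265,6,"t18c.png")
for nm,B in (("side18",BS),):
    try:
        n,C=plate(load(nm),B,38.,38.); print(n.round(1).tolist(),n.mean(0),np.linalg.norm(n-np.roll(n,-1,0),axis=1))
    except Exception as e: print(e)
E
```

```text
t 18.9 nest [-76.5  49.6] z 143.0 yawerr_deg -0.21 tilt 3.7
F nest -0.2 -0.7 -0.2 w 49.3
[[-61.9, -88.7], [54.5, -88.9], [54.2, 105.5], [-92.5, 113.7]] [-11.44700245  10.38250849] [116.38576068 194.34992023 146.9587476  204.66391665]
```

View pics/s18c.png

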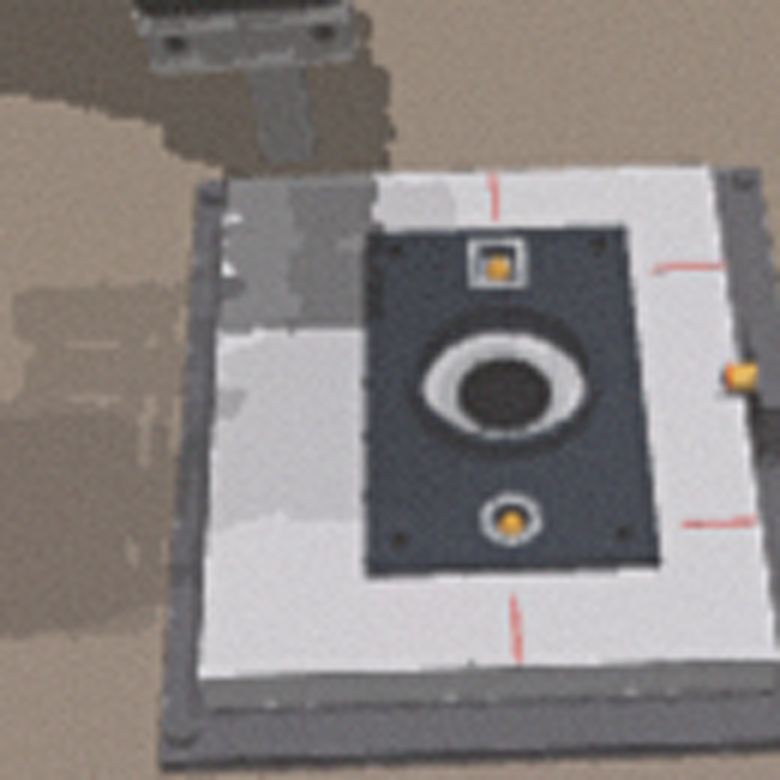

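View pics/t18c.png

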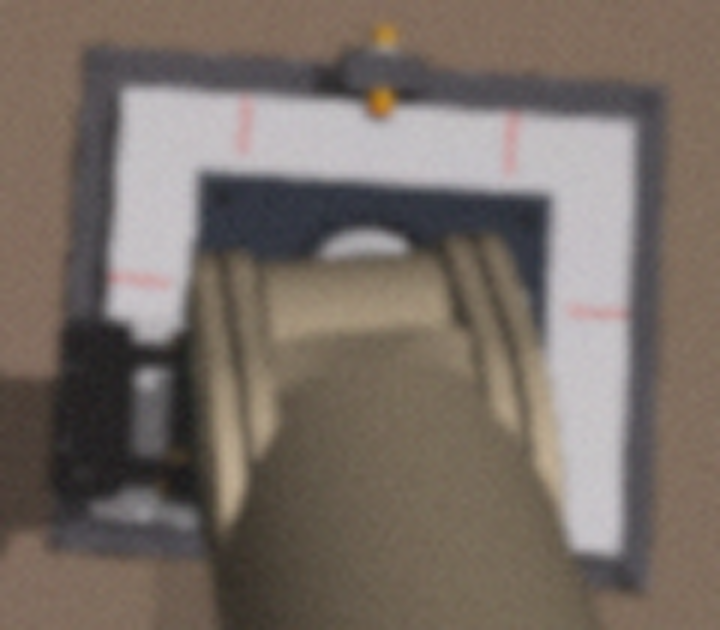

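```bash
python3 - <<'E'
from h import *
holes(18,(497,263.5),(511,519),38)
im=load("side18")
f=lambda q,z: w2n(ray(im,240+(q[0]+.5)/6-.5,200+(q[1]+.5)/6-.5,z)).round(1)
for q in ((366,235),(626,227),(660,567),(368,576)): print(f(q,38),f(q,32))
print("pins",f((498,267),39),f((511.5,522),39))
c=im["color"][200:330,240:370].astype(int)
m=(c[...,2]-c[...,0]>60)
from scipy import ndimage as nd
lab,n=nd.label(m)
for i in range(1,n+1):
    yy,xx=np.nonzero(lab==i); 
    if len(xx)>3: print(len(xx),xx.mean(),yy.mean(),w2n(ray(im,240+xx.mean(),200+yy.mean(),39)))
E
```

```text
slot [ 0.3 64.3] round [  0.5 -65.4] c [ 0.4 -0.5] len 129.7 yaw 0.002
[-54.   82.5] [-54.2  88.1]
[55.3 83. ] [55.9 88.6]
[ 54.7 -89.2] [ 55.4 -85. ]
[-53.3 -89.1] [-53.5 -84.9]
pins [ 0.6 61.5] [  0.6 -67.5]
5 82.0 33.0 [ 0.55777868 99.47333826]
11 82.54545454545455 44.36363636363637 [ 0.43630109 60.52531635]
18 123.0 62.333333333333336 [94.37643215 -0.49073182]
11 84.81818181818181 86.81818181818181 [  0.56386334 -68.18313028]
4 86.0 107.5 [   0.77888404 -122.74826753]
```

```bash
python3 - <<'E'
from h import *
s,M=st();print("tool",M.T@(np.r_[442,355.5,130]-s["eef_pos"]))
E
```

```text
t 19.0 nest [-76.8  49.2] z 142.4 yawerr_deg -0.28 tilt 3.62
F nest -0.6 -0.6 -0.3 w 41.5
tool [ 84.90656345 341.17433737   7.29819248]
```

Call:
step_arm(motion=[[0,0.8,3.2,0,0],[0,0.8,3.2,0,0],[0,0.8,3.2,0,0],[0,0.8,3.2,0,0],[0,0.8,3.2,0,0],[0,0.8,3.2,0,0],[0,0.8,3.2,0,0],[0,0.8,3.2,0,0],[0,0.8,2.5,0,0],[0,0,0,0,0],[0,0,0,0,0],[0,0,0,0,0]])

```text
time: 20.2
eef_pos: [449.4, 285.1, 121.6]
tool_rot: [0.173, 3.09, -0.034]
contact_force: [-0.1, -0.2, 0.7]
grip_width: 0.8
```

```bash
python3 - <<'E'
from h import *
s,M=st();print("tool",M.T@(np.r_[442,355.5,90]-s["eef_pos"]),M[:,2]); look(19)
crop(load("top19"),295,160,415,265,6,"t19c.png")
crop(load("side19"),285,220,365,310,8,"s19c.png")
n,C=plate(load("top19"),BT,38.,38.); print(n.round(1).tolist(),n.mean(0),np.linalg.norm(n-np.roll(n,-1,0),axis=1))
n,C=plate(load("side19"),BS,38.,38.); print(n.round(1).tolist(),n.mean(0),np.linalg.norm(n-np.roll(n,-1,0),axis=1))
E
```

```text
t 20.2 nest [-146.3  321.2] z 121.6 yawerr_deg -1.81 tilt 2.94
F nest -0.1 -0.3 0.7 w 0.8
tool [16.70906239 69.77638149 29.52431386] [ 0.04493327 -0.02475611 -0.9986832 ]
[[-55.0, -83.3], [53.1, -83.3], [53.1, 84.5], [-55.3, 84.3]] [-1.03730921  0.57003343] [108.06292836 167.86488284 108.40845363 167.62461322]
[[-53.4, -88.5], [54.4, -89.2], [54.9, 82.6], [-53.3, 82.6]] [ 0.65280149 -3.10214173] [107.77536073 171.82540151 108.15292535 171.12073646]
```

View pics/t19c.png

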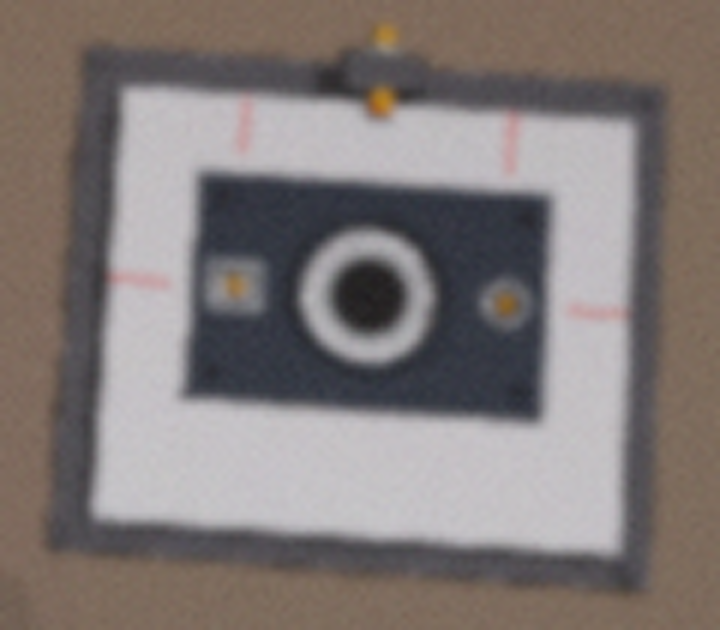

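View pics/s19c.png

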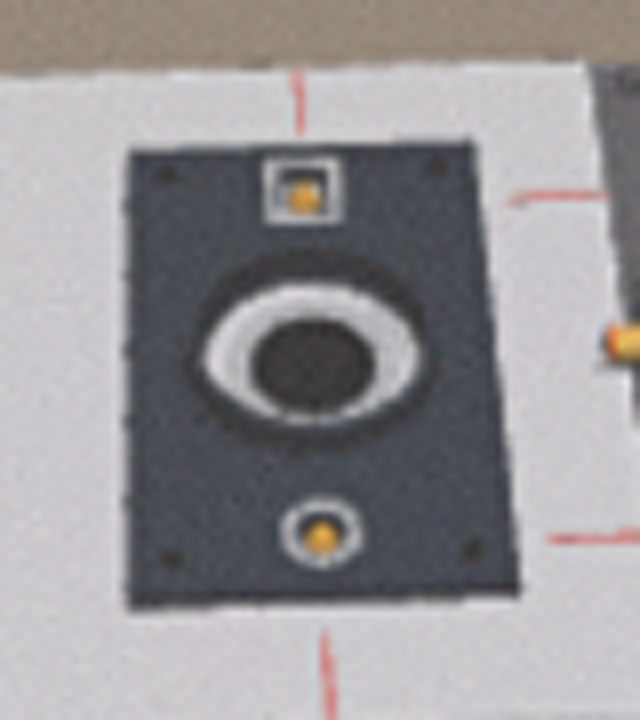

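Call:
step_arm(motion=[[0,0.6,2.4,0,0],[0,0.6,2.4,0,0],[0,0.4,1.7,0,0],[0,0,0,0,0],[0,0,0,0,0],[0,0,0,0,0]])

```text
time: 20.9
eef_pos: [444.4, 344.3, 120.1]
tool_rot: [0.194, 3.088, -0.041]
contact_force: [0.5, -0.9, -0.3]
grip_width: 0.5
```

```bash
python3 - <<'E'
from h import *
s,M=st();print("tool",M.T@(np.r_[442,355.5,85]-s["eef_pos"]),M[:,2])
E
```

```text
t 20.9 nest [-156.1  379.9] z 120.1 yawerr_deg -2.58 tilt 3.1
F nest 0.5 -0.9 -0.3 w 0.5
tool [ 5.52297225 11.57767577 34.61471026] [ 0.04544488 -0.02945115 -0.99853262]
```

Call:
step_arm(motion=[[0,0.4,1.1,1,0],[0,0,0,1,0],[0,0,0,0.5,0],[0,0,0,0,0],[0,0,0,0,0],[0,0,0,0,0]])

```text
time: 21.5
eef_pos: [443.2, 352.3, 91.7]
tool_rot: [0.199, 3.089, -0.046]
contact_force: [0.2, -0.3, -0.0]
grip_width: 0.2
```

```bash
python3 - <<'E'
from h import *
s,M=st();print(s["eef_pos"]);print("tool",M.T@(np.r_[442,355.5,75]-s["eef_pos"]),M[:,2]);look(20)
crop(load("side20"),235,110,325,200,8,"s20c.png")
E
```

```text
t 21.5 nest [-158.   387.7] z 91.7 yawerr_deg -2.79 tilt 3.14
F nest 0.2 -0.2 -0.0 w 0.2
[443.22818823 352.34959456  91.67756294]
tool [ 2.41715813  3.40652279 16.49628914] [ 0.04401816 -0.03245648 -0.99850337]
```

View pics/s20c.png

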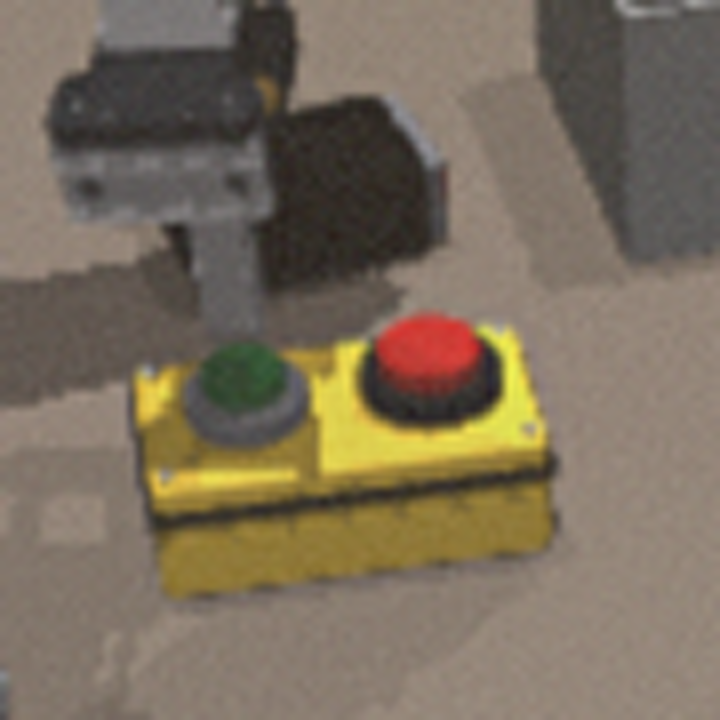

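Call:
step_arm(motion=[[0,0.2,0.3,0.8,0],[0,0,0,0.6,0],[0,0,0,0,0],[0,0,0,0,0]])

```text
time: 22.0
eef_pos: [443.0, 356.0, 77.3]
tool_rot: [0.199, 3.087, -0.043]
contact_force: [-0.2, 0.1, 1.5]
grip_width: 0.3
```

```bash
python3 - <<'E'
from h import *
s,M=st();print("tool",M.T@(np.r_[442,355.5,67]-s["eef_pos"]))
E
```

```text
t 22.0 nest [-158.5  391.4] z 77.3 yawerr_deg -2.78 tilt 3.17
F nest -0.2 0.1 1.5 w 0.3
tool [ 1.4664312  -0.4151002  10.20825735]
```

Call:
step_arm(motion=[[0,0.1,0,0.4,0],[0,0,0,0.5,0],[0,0,0,0.5,0],[0,0,0,0.3,0]])

```text
time: 22.4
eef_pos: [443.2, 356.2, 70.9]
tool_rot: [0.202, 3.086, -0.038]
contact_force: [-5.3, -3.1, 25.6]
grip_width: 0.8
```

```bash
python3 - <<'E'
from h import *
s,M=st()
E
```

```text
t 22.4 nest [-158.3  391.6] z 70.9 yawerr_deg -2.87 tilt 3.14
F nest -5.0 -3.5 25.6 w 0.8
```

```bash
python3 - <<'E'
from h import *
s,M=st();look(21)
s,M=st()
crop(load("side21"),235,110,325,200,8,"s21c.png")
crop(load("top21"),180,195,260,285,7,"t21c.png")
E
```

```text
t 22.4 nest [-158.3  391.6] z 70.9 yawerr_deg -2.87 tilt 3.14
F nest -5.0 -3.5 25.6 w 0.8
t 22.5 nest [-158.3  391.6] z 70.7 yawerr_deg -2.87 tilt 3.14
F nest -7.0 -3.7 35.5 w 0.6
```

View pics/s21c.png

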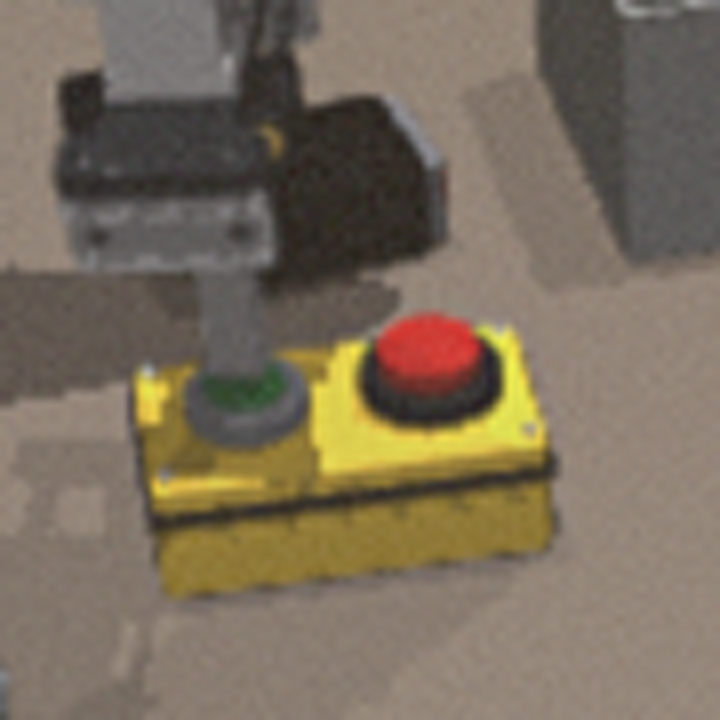

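View pics/t21c.png

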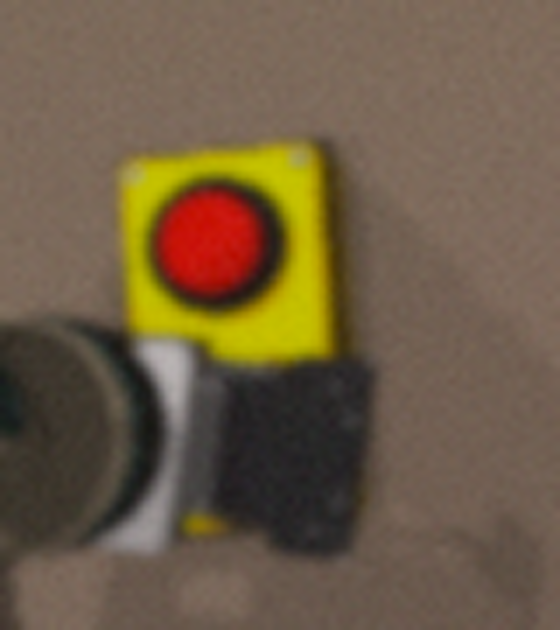

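Call:
step_arm(motion=[[0,0,0,-1,0],[0,0,0,-1.5,0],[0,0,0,-2,0],[0,0,0,-2,0],[0,0,0,0,0],[0,0,0,0,0]])

```text
time: 23.1
eef_pos: [439.0, 358.0, 138.0]
tool_rot: [0.202, 3.086, -0.036]
contact_force: [0.2, -0.3, -0.2]
grip_width: 0.5
```

```bash
python3 - <<'E'
from h import *
s,M=st();look(22)
crop(load("side22"),235,110,325,200,8,"s22c.png"); crop(load("side22"),285,220,365,310,8,"s22p.png")
E
```

```text
t 23.1 nest [-162.7  393. ] z 138.0 yawerr_deg -2.87 tilt 3.08
F nest 0.2 -0.3 -0.2 w 0.5
```

View pics/s22c.png

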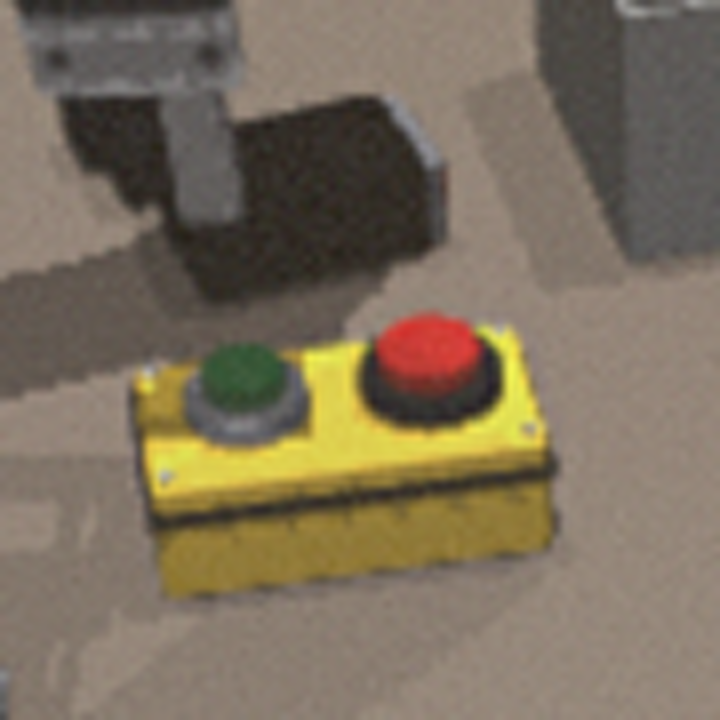

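View pics/s22p.png

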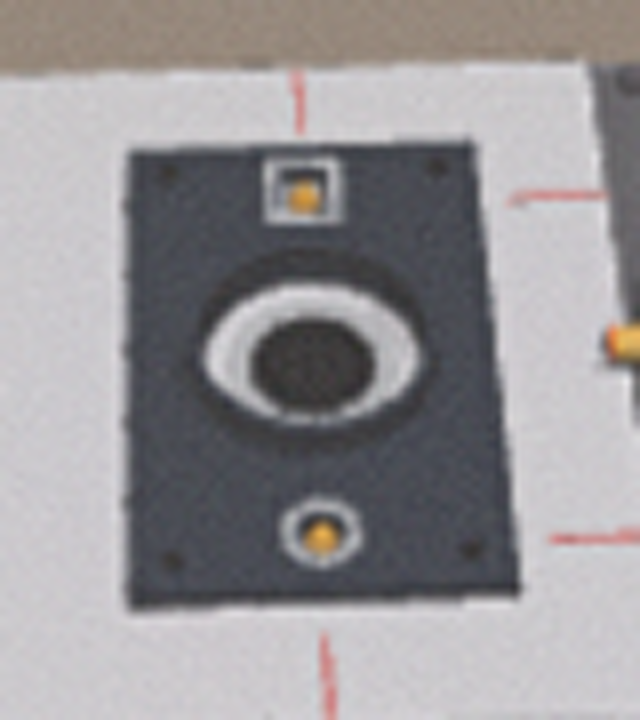

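```bash
python3 - <<'E'
from h import *
im=load("side21")
f=lambda P:((proj(im,np.array(P,float))-[235,110]+.5)*8-.5).round(0)
for z in (73,70,67): print(z,f([442,355.5,z]),f([442,339.5,z]),f([442,371.5,z]),f([426,355.5,z]))
print("tip",f([443.1,356.2,70.7]),f([443.1,343.7,70.7]))
a=load("side20")["color"];b=load("side21")["color"];c=load("side22")["color"]
o=np.hstack([cv2.resize(x[148:172,255:278],None,fx=11,fy=16,interpolation=cv2.INTER_NEAREST) for x in (a,b,c)])
cv2.imwrite("pics/cmp.png",o)
E
```

```text
73 [243. 373.] [243. 398.] [242. 348.] [200. 376.]
70 [243. 379.] [244. 405.] [243. 354.] [200. 382.]
67 [244. 386.] [245. 411.] [243. 361.] [201. 389.]
tip [246. 376.] [247. 396.]
```

View pics/cmp.png

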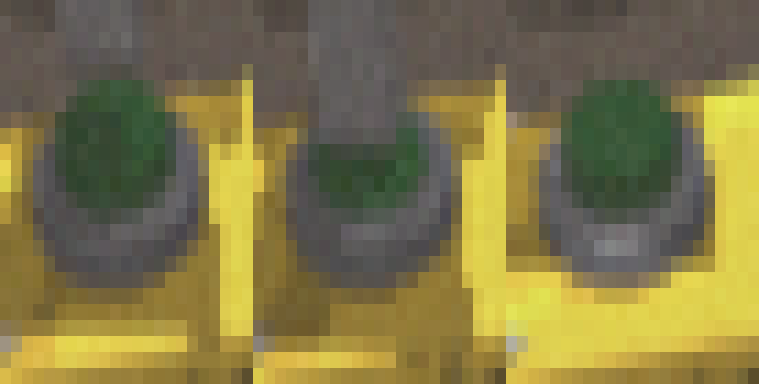

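```bash
python3 - <<'E'
from h import *
im=load("side20")
f=lambda P:((proj(im,np.array(P,float))-[235,110]+.5)*8-.5).round(0)
print("tip20",f([443.2,352.3,91.7]),f([443.2,342.3,91.7]))
im=load("side22"); print("tip22",f([439,358,138]),f([439,348,138]),"obs 210,222")
# greenness columns
for n in ("side20","side21","side22"):
    c=load(n)["color"].astype(float); g=c[...,1]-.5*(c[...,0]+c[...,2])
    print(n); print(g[150:164,258:275].round(0).astype(int))
E
```

```text
tip20 [241. 336.] [242. 352.]
tip22 [217. 222.] [218. 237.] obs 210,222
side20
[[ 1 -3  0 -2 -5  0  1  0  0 -2 -2  0 -2 -1  0 -1 -4]
 [ 0 -1 -4 -4  1 -4 -2 -1  0 -2  0 -4 -2  0 -3  0 -3]
 [-4  0  0 -1  0  2  3  2  4  2  0 -4 -4 -2 -2 -2  0]
 [-1 -2 -2  1 12 18 26 28 28 24 16  4  1  7  9  8 12]
 [ 0  2  0 10 22 29 28 25 30 32 34 24 18 22 29 28 27]
 [10  8 14 21 18 16 20 20 29 32 30 32 14 12 22 28 26]
 [15  4 17 20 22 20 18 18 30 31 32 29 10  0  4 22 34]
 [ 6 -2 16 18 18 22 19 20 23 29 34 28 15 -4 -4 18 52]
 [-2 -2 12 22 20 22 18 19 23 31 22 20 14 -3 -4 12 54]
 [-2 -2  1 20 21 20 25 22 24 22 18 13  6 -2 -4  8 54]
 [ 2 -4 -1  6 14 17 20 16 18 19  8  8 -2 -2 -4  9 52]
 [-1  0 -2 -3  3  8  9  6  5  6  0 -2 -2 -2 -6 15 48]
 [ 4 -4  2  0 -1 -3 -2  0 -2  0 -3  1 -4 -5 -1 14 26]
 [14  1 -3  2  0  0 -4 -3 -2 -2 -4  0 -4  2 10 20 27]]
side21
[[ 1 -1  0 -2  0 -4 -4 -3 -3 -3 -3 -4  0 -2 -1 -1 -4]
 [-2  0 -2 -2 -2  0  2 -2 -1  0 -2  2 -2 -2 -4 -3  0]
 [ 2 -2  2 -2  0 -2 -2  1 -4  0 -2 -3  0  0 -2  0  2]
 [-3 -3  0  0 -1 -2  0  1 -4 -2  0  1  4  6  8  8  8]
 [-2  2 -2  2 -1 -2  0 -4 -2  0  2 12 15 
[... 563 characters left out ...]
-1 -2 -2 -2 -1  2 -2  0 -2 -2 -4  0 -2 -3 -1  0 -4]
 [ 0  0 -4 -2  2  2  0  3  2  2  0 -2 -2 -2 -3  0 -4]
 [-1 -1 -2  2 16 20 24 28 28 23 16  6  4  4  6 28 31]
 [ 2  1  2 16 26 29 33 32 32 30 33 24 18 24 32 67 74]
 [ 9 12 20 29 33 29 30 30 30 32 33 30 12 10 24 67 71]
 [22  6 22 30 33 32 30 30 30 32 32 32 12 -5 11 64 64]
 [ 5 -2 15 26 30 32 29 30 29 32 33 28 13 -4  3 44 56]
 [ 2 -3  9 19 24 30 33 28 28 28 22 19 11 -1 -2 22 52]
 [ 0 -2  4 14 19 20 20 22 20 20 20 18  4  0 -6 12 52]
 [ 3 -4  0  9 14 18 18 18 18 16 12  7  0 -1 -2  8 48]
 [ 0  0 -4  0  0  5 10  9  5  4 -2  2  0 -2 -3 14 52]
 [ 8  0 -2 -3 -2 -4  0 -5 -2 -2 -2 -1 -2 -2  2 17 54]
 [14 -2 -2 -2  0 -2  2  0 -3 -2 -2 -1 -2  2 13 24 48]]
```

```bash
python3 - <<'E'
from h import *
s,M=st();print(s["eef_pos"],"tool",M.T@(np.r_[442,355.5,82]-s["eef_pos"]))
E
```

```text
t 23.2 nest [-162.7  392.9] z 137.6 yawerr_deg -2.87 tilt 3.07
F nest 0.4 -1.0 -0.4 w 0.4
[438.93533442 357.84303688 137.60957202] tool [-0.58490372 -0.77689928 55.73473614]
```

Call:
step_arm(motion=[[0,0,-0.1,1.8,0],[0,0,0,1.8,0],[0,0,0,1.2,0],[0,0,0,0.4,0],[0,0,0,0,0],[0,0,0,0,0]])

```text
time: 23.8
eef_pos: [439.8, 353.9, 79.8]
tool_rot: [0.202, 3.091, -0.044]
contact_force: [0.5, 0.0, -0.9]
grip_width: 0.4
```

Call:
step_arm(motion=[[0,0,0,0.2,0],[0,0,0,0,0]])

```text
time: 24.0
eef_pos: [440.4, 354.3, 78.6]
tool_rot: [0.202, 3.09, -0.042]
contact_force: [-1.3, -0.3, 0.3]
grip_width: 0.3
```

Call:
step_arm(motion=[[0,0,0,0.2,0],[0,0,0,0,0]])

```text
time: 24.2
eef_pos: [440.9, 354.7, 77.4]
tool_rot: [0.202, 3.089, -0.04]
contact_force: [-0.0, -2.1, 1.7]
grip_width: 0.5
```

Call:
step_arm(motion=[[0,0,0,0.2,0],[0,0,0,0,0]])

```text
time: 24.4
eef_pos: [441.0, 354.7, 75.9]
tool_rot: [0.202, 3.088, -0.039]
contact_force: [-0.9, 0.0, 1.9]
grip_width: 0.5
```

Call:
step_arm(motion=[[0,0,0,0.2,0],[0,0,0,0,0]])

```text
time: 24.6
eef_pos: [441.0, 354.8, 74.1]
tool_rot: [0.202, 3.088, -0.039]
contact_force: [-0.8, -0.8, 3.2]
grip_width: 0.5
```

Call:
step_arm(motion=[[0,0,0,0.2,0],[0,0,0,0,0]])

```text
time: 24.8
eef_pos: [441.0, 354.8, 72.2]
tool_rot: [0.202, 3.088, -0.039]
contact_force: [-0.3, -0.8, 3.8]
grip_width: 0.3
```

Call:
step_arm(motion=[[0,0,0,0.2,0],[0,0,0,0,0]])

```text
time: 25.0
eef_pos: [441.0, 354.8, 71.6]
tool_rot: [0.202, 3.089, -0.038]
contact_force: [-1.6, -0.7, 4.6]
grip_width: 0.4
```

Call:
step_arm(motion=[[0,0,0,0.2,0],[0,0,0,0,0]])

```text
time: 25.2
eef_pos: [441.0, 354.8, 71.7]
tool_rot: [0.203, 3.089, -0.037]
contact_force: [-1.0, -0.7, 4.6]
grip_width: 0.4
```

Call:
step_arm(motion=[[0,0,0,0.3,0],[0,0,0,0.3,0]])

```text
time: 25.4
eef_pos: [441.1, 354.9, 70.6]
tool_rot: [0.203, 3.089, -0.035]
contact_force: [-8.3, -5.3, 38.2]
grip_width: 0.3
```

Call:
step_arm(motion=[[0,0,0,-0.6,0],[0,0,0,-1.5,0],[0,0,0,-2,0],[0,0,0,-2,0],[0,0,0,-1,0],[0,0,0,0,0],[0,0,0,0,0],[0,0,0,0,0]])

```text
time: 26.2
eef_pos: [438.5, 356.2, 142.6]
tool_rot: [0.204, 3.088, -0.036]
contact_force: [0.6, -0.1, -0.3]
grip_width: 0.3
```

```bash
python3 - <<'E'
from h import *
s,M=st();look(23); print(np.abs(s["qd"]).max())
cv2.imwrite("pics/side23.png",load("side23")["color"]);cv2.imwrite("pics/top23.png",load("top23")["color"])
a,b=load("top0")["color"],load("top23")["color"]
E
```

```text
t 26.2 nest [-163.   391.2] z 142.6 yawerr_deg -2.95 tilt 3.0
F nest 0.6 -0.0 -0.3 w 0.3
0.011627948957506273
```

View pics/side23.png

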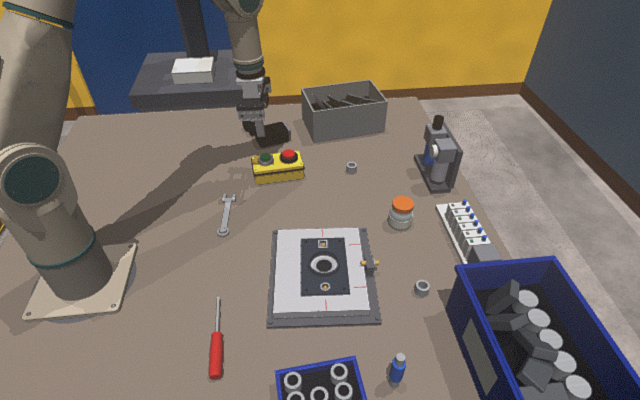

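View pics/top23.png

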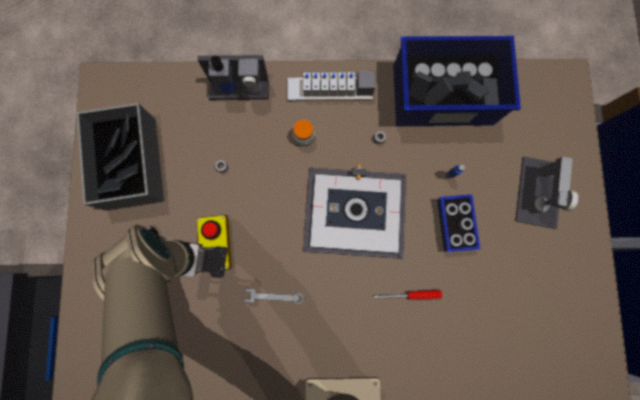

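```bash
python3 - <<'E'
from station import *
print(job_done())
E
```

```text
the job is handed in; nothing more can be done
None
```

The plate is home on both pins, and the green button was pressed to its stop and sprang back. I handed the job in at about 26 s with the robot clear of everything.

**Plate:** I nudged it with the fingertips, never lifting it. The first push, from inside the bore, turned it about -0.09 rad. I straightened it with both open fingers on the near edge, moved it 4 mm along the pins from inside the bore, then pushed the near edge until both holes dropped over the pins.

**Button:** I pressed it twice with closed fingers. In the second, slow press the tool moved about 6 mm against a force rising to 4.6 N, then met a hard stop. The green cap's edge dropped about 2 pixels in the side picture, which fits a full press.

**Last checks:**
- **Pins and holes:** both gold pins show inside their holes in both views. From the side view's hole rings the plate is centred at nest (+0.4, -0.5) mm with yaw about 0.002 rad.
- **Flatness:** I judged this from the pictures only; the positions agree with the plate's top at 38 mm.
- **Red stop and bystanders:** the red stop looks untouched, and everything else looks unmoved by eye.

**Disagreements:**
- **Plate outline:** measured from its outline, the plate centre came out at (-1.0, +0.6) mm from above and (+0.7, -3.1) mm from the side. The side view also takes in the plate's end face, so I trusted the holes and pins.
- **Tool height:** the tool read about 3 to 4 mm higher than expected at the button's stop.
- **Press force:** the wrist force reached 35 to 38 N at the stop, close to the 40 N limit for the arm or gripper body, though only the fingertips were touching.

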